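Fetch the tablet tin from a child-safe cupboard

ROBOT

A 6-joint arm with a two-finger parallel gripper is mounted at the origin on a cart in front of the work surface, level with it; the furniture and walls round the work are solid. World frame = base frame: x ahead of the robot, y to its left, z up, the work surface at z = 0. Lengths are in m, angles in rad, forces in N, time in s.
With the tool pointing down it reaches from about 0.25 to 0.775 m from the base axis. Payload 4 kg.
Tool frame: the origin (TCP) lies between the finger pads; the fingertips stand 14 mm ahead of it and the grasp point (between the pads) lies 5 mm behind it (robot.tips_ahead is the distance from the TCP to the fingertips, in m); z points along the fingers, y is the direction in which the jaws open and shut (so a half turn about z gives the same grasp; the last joint's range is limited). The gripper opens to 94 mm and grips with 3 to 60 N. Pads are 16 mm wide; open, the fingers measure 119 mm over their backs; the gripper's body (75 mm by 177 mm) begins 78 mm behind the grasp point.
Start: joints at [-1.402, 0.087, 1.371, -0, 1.684, -0.103], TCP at [0.148, -0.53, 0.22] pointing down, gripper open.
Joint ranges: [-3.1, 3.1], [-0.76, 2.03], [0.27, 2.55], [-1.08, 4.22], [0.17, 2.65], [-2.57, 2.57]. Speed limits (rad/s): [2.79, 2.79, 3.14, 3.14, 3.14, 3.14].

INTERFACE

Orientations are given as [roll, pitch, yaw] about the fixed x, y, z axes, in that order (R = Rz(yaw) Ry(pitch) Rx(roll)).
In Python, from bench import robot, optics, job gives the robot as it stands.
- The arm moves only by the tool apply_moves, never from a script. Its argument "moves" is a list of rows, each a list of 3 entries, a list of its own where there are three numbers: the shift along the tool's x, y, z in cm, then the turn, a rotation vector about the tool's x, y, z in rad, then the opening, from 0 (shut) to 1 (fully open). In form: [[[tx, ty, tz], [rx, ry, rz], grip], ...]. A call has exactly 10 rows; each row is the pose to reach, as a shift and turn from the pose commanded when the call began, along the tool's axes at that moment; what a row does not reach only later rows make up. A row lasts 1/12 s, in which the tool goes at most 41.7 mm and 7.16 degrees, less where a joint would pass 70% of its speed; a pose out of reach is approached as far as the arm can. A call with a gripper value outside its range is refused whole. The fingers move at their own pace and stop on an object; the grip force is fixed at half the most. Time passes only in rows, so rows that repeat a pose let the fingers close, or fill a call up. It gives the time, the measured TCP pose, the force and the opening at its end, in the units of the state.
- robot.get_obs(): the state, without advancing time (a new reading comes with each control period).
- optics.snapshot(name): name is "side" or "top" or "wrist"; returns the picture (420x560x3 uint8, red, green, blue); there is no depth.
- optics.get_calibration(name): a dict with "fx", "fy", "cx", "cy" (pixels), "rvec" (rotation vector, rad) and "tvec" (3), from world to camera coordinates, as OpenCV has them. Camera axes: x right, y down, z forward; pixel columns grow to the right and rows downward; lengths in m; the calibration is good to about 2 mm. The wrist camera is an equidistant fisheye: a pixel r from the principal point sees the ray r / f radians off the axis. A picture is of the moment at which its call begins: read the wrist's pose just before it. get_calibration takes no time and is no camera call; for the wrist camera it gives the pose at the moment of the call.
- job.close_job(): hands the job in, once; it reports no verdict.
The state is a dict: "time": time; "joint_positions": joint angles; "qvel": joint speeds; "joint_torque": joint torques, N m; "tool_pos": TCP position; "ee_rot": TCP orientation; "wrist_force": force on the tool from outside, world axes, zero at the start; "wrist_torque": the same for the moment, N m; "width": finger opening in m.
Only numpy, scipy, OpenCV 4.12 (cv2) and the standard library are available. Lean on these libraries where they do the work, as an engineer would, in place of code of your own. Each camera call takes 0.05 s, during which the arm holds its last target.

TASK

The small cupboard's door stands ajar, held by a child-safety catch: reach through the gap at the top of the door's free end, press the hidden spring tongue down while you pull the door, open it wide and leave it open. Then take the flat-sided tablet tin out of the rack on the inside of the door, set it down on the worktop and let go of it so as to take it again the other way, and stand it upright, wholly on the cork pad in the empty bay of the divided rack, its longer side reaching across from divider to divider. Keep the tin upright and leave all the other things standing where they are.

Things in the scene. Friction and masses are not known exactly. Their poses are not given: they have to be found in the camera images.
- cupboard: Small light-wood cupboard, fixed on the worktop: 130 deep (x) by 240 wide (y) by 165 mm high. Origin: centre of its underside; its own x points to its back, so its open front is the plane x = -65 mm, which the door covers. Roof 12 mm thick, top at 165 mm. It stands at the right, turned by -0.9 to -0.67 rad, so that its front looks to the front left.
- cup_door (a joint): Door angle in rad: 0 shut, about 0.165 at the start (ajar), 1.7 fully open. Hinged at the cupboard's +y front edge (the far one), turns clockwise seen from above. Unreleased, the catch stops it at about 0.17. It stays where left (friction 0.1 N m). About 1.0 gives access to its rack from above. A knob stands 22 mm off its outside near the free end, at 75 mm height.
- door_hinge (a point): Point on the hinge axis, in the plane of the door's inner face, at the height of its top edge (163 mm). Axes turn with the door: y points from the free end to the hinge, x from the inner face to the cupboard's inside, z up. Panel: x = -16 to 0 mm, y = -1 to -227 mm, 8 to 163 mm above the worktop.
- door_edge (a point): Point on the door's top edge, mid thickness, 199 mm from the hinge axis, right in front of the catch tongue: here the door can be pinched from above, one finger outside, the other in the gap behind it. At the start the gap between the door's inner face and the cupboard front is about 32 mm here. Axes as door_hinge.
- catch_tongue (a joint): How far the catch tongue is pressed down, in m: 0 at rest, 0.015 at its stop; from about 0.010 on the door is free. A white plastic tongue on the door's inside slides straight down against a spring (2 N at rest, 6 N at 0.011) and rises when let go; its upturned nose hooks behind a lip under the cupboard's roof. Past a door angle of 0.28 it may rise.
- tongue_pad (a point): Where to press the tongue: its top face, 18 mm behind the door's inner face, 25 mm below the door's top edge (138 mm above the worktop at rest). The tongue is 24 mm wide along the door, flat from 2 to 44 mm behind the inner face; the nose beyond rises 11 mm. It moves with the door: a finger that pinches the door can keep it pressed. Axes as door_hinge.
- rack_floor (a point): Middle of the floor of the steel rack on the inside of the door, 65 mm above the worktop, 25 mm from the inner face and 95 mm from the hinge. Axes as at door_hinge. The rack's inside is 50 mm deep (x) and 140 mm long (y), its outer rail and ends rise 30 mm above the floor.
- tablet_tin: Flat-sided aluminium tin with a flat lid, 42 (x) by 62 (y) by 84 mm high, about 0.2 kg. Origin: centre of its underside. At the start it stands in the door's rack, its 62 mm side along the door, 4 mm off the panel, with its lid 14 mm below the door's top edge, so there it can be gripped only on its two ends (62 mm apart).
- divided_rack: Light-wood rack fixed on the worktop, 124 (x) by 224 mm (y), turned by up to about 0.3 rad. Origin: centre of its underside. Floor 6 mm thick; four upright dividers running along x, 5 mm thick, tops 90 mm above the worktop, make three bays centred at y = -73, 0, +73 mm, each 68 wide and 114 mm long; low lips at the bay ends, 20 mm above the worktop.
- pad: Thin cork pad, 74 (x, along the bay) by 62 (y, across it) by 2 mm, fixed on the floor of the empty bay; origin: centre of its underside, 6 mm above the worktop; axes as the divided rack's. The tin stands on it with its foot 8 mm above the worktop and its y along the pad's y (either way round); in the bay it can be held only by its 42 mm sides.
- salt_shaker: Glass and metal shaker, 44 mm across, 90 mm high, in another bay of the divided rack. Origin: centre of its underside.
- spice_jar: Spice jar with a dark cap, 41 mm across, 105 mm high, in the third bay of the divided rack. Origin: centre of its underside.
- mug: Tall mug with a handle, 92 by 127 by 107 mm, standing right of the cupboard. Origin: middle of its underside's bounding box.
- jam_jar: Glass jar with a white lid, 70 mm across, 99 mm high, on the worktop. Origin: centre of its underside.
- bean_can: Food can, 75 mm across, 110 mm high, on the worktop. Origin: centre of its underside.
- tumbler: Drinking glass, 78 mm across, 93 mm high, on the worktop. Origin: centre of its underside.

How it is judged:
By the outcome, as a careful person would: the job done as asked, in the order asked, and still so for the second after the job is handed in, with the robot touching nothing.
It also fails if it takes over 67 s, if anything falls off the work surface, if the arm or the gripper's body presses on something with over 40 N, if the wrist force passes 120 N, or if a joint passes its speed limit or range.

## Working session

There is one attempt and no reset: what is moved stays moved. The work goes in short steps, Python scripts to look and compute and a tool call to move; the robot and the scene stay as the last step left them, time stands still between calls to the robot, and variables do not carry over. Pictures are saved under pics/ and viewed, and the job is handed in when it is done.

Besides the shell and the picture viewer there is one more tool, called after "Call:" by a JSON object that holds its "fn" and its "kwargs", one argument or row to a line. apply_moves: Moves the arm, as the interface text tells. Its arguments: {"type":"object","properties":{"moves":{"type":"array"}},"required":["moves"]}

```bash
ls; mkdir -p pics
cat > h.py <<'E'
import numpy as np, cv2
from scipy.spatial.transform import Rotation as Rn
from bench import robot, optics, job
def snap(n,f):
    im=optics.snapshot(n); cv2.imwrite('pics/'+f,im[:,:,::-1]); return im
def K(c): return np.array([[c['fx'],0,c['cx']],[0,c['fy'],c['cy']],[0,0,1]])
def ray(n,uv,c=None):
    c=c or optics.get_calibration(n)
    x=(uv[0]-c['cx'])/c['fx'];y=(uv[1]-c['cy'])/c['fy']
    if n=='wrist':
        r=np.hypot(x,y); s=np.sin(r)/r if r>1e-9 else 1; d=np.array([x*s,y*s,np.cos(r)])
    else: d=np.array([x,y,1.])
    R=Rn.from_rotvec(np.ravel(c['rvec'])).as_matrix(); t=np.ravel(c['tvec'])
    return -R.T@t, R.T@d
def onz(n,uv,z,c=None):
    o,d=ray(n,uv,c); return o+d*(z-o[2])/d[2]
def proj(n,P,c=None):
    c=c or optics.get_calibration(n); P=np.atleast_2d(P)
    R=Rn.from_rotvec(np.ravel(c['rvec'])).as_matrix(); t=np.ravel(c['tvec'])
    q=P@R.T+t
    if n=='wrist':
        th=np.arctan2(np.hypot(q[:,0],q[:,1]),q[:,2]); h=np.hypot(q[:,0],q[:,1]); a=np.stack([q[:,0]/h*th,q[:,1]/h*th],1)
    else: a=q[:,:2]/q[:,2:]
    return a*[c['fx'],c['fy']]+[c['cx'],c['cy']]
E
python3 - <<'E'
from h import *
o=robot.get_obs(); print({k:np.round(v,3) for k,v in o.items()})
for n in ['side','top','wrist']:
    snap(n,n+'0.png'); c=optics.get_calibration(n); print(n,c, ray(n,(280,210)))
E
```

```text
pics
{'time': np.float64(0.0), 'joint_positions': array([-1.402,  0.088,  1.372, -0.   ,  1.684, -0.103]), 'qvel': array([-0.001, -0.   , -0.001, -0.002, -0.   , -0.001]), 'joint_torque': array([ 1.0000e-03, -3.4017e+01, -3.0242e+01,  7.2000e-02,  3.3000e-02,
       -0.0000e+00]), 'tool_pos': array([ 0.148, -0.529,  0.218]), 'ee_rot': array([-3.139, -0.   ,  0.272]), 'wrist_force': array([-0.686, -0.168,  0.465]), 'wrist_torque': array([-0.005, -0.011,  0.007]), 'width': np.float64(0.094)}
side {'fx': 419.2469844063552, 'fy': 419.2469844063552, 'cx': 278.030518851778, 'cy': 213.9514330775924, 'rvec': array([ 0.66934716, -2.46719742,  1.32302011]), 'tvec': array([0.4180504 , 0.26504869, 1.2187621 ])} (array([-0.09639218,  0.95698443,  0.89737803]), array([ 0.43156513, -0.72078531, -0.54252279]))
top {'fx': 452.065420014769, 'fy': 452.065420014769, 'cx': 284.08894409670876, 'cy': 211.40884408976308, 'rvec': array([ 2.22362106, -2.19775858,  0.063864  ]), 'tvec': array([-0.07108082,  0.49018192,  1.74441321])} (array([ 0.42213958, -0.03306422,  1.7632394 ]), array([ 0.04224447, -0.00931492, -0.99910968]))
wrist {'fx': 325.19226210127806, 'fy': 325.19226210127806, 'cx': 281.2829340052179, 'cy': 213.17755607096896, 'rvec': array([-2.34777705,  1.78384495,  0.21106439]), 'tvec': array([-0.54930365, -0.02473395,  0.3893423 ])} (array([ 0.21105791, -0.51192361,  0.38382608]), array([-0.21560054, -0.05466847, -0.97495014]))
```

View pics/side0.png

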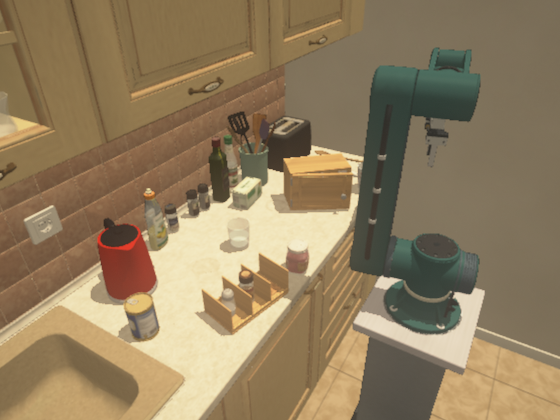

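View pics/top0.png

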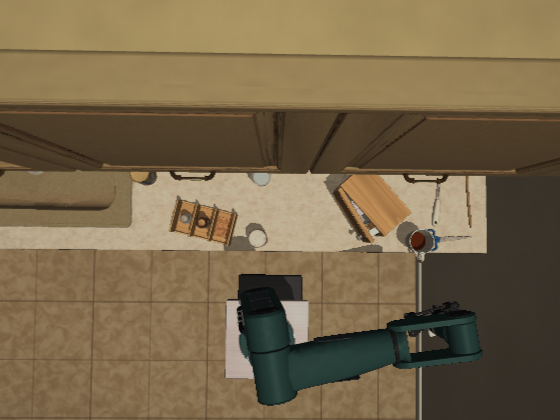

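View pics/wrist0.png

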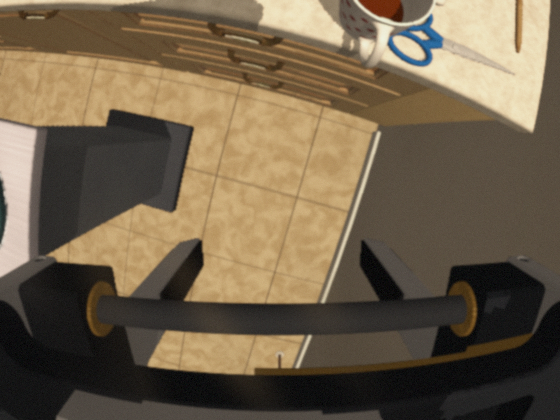

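Run:
```python
import cv2
a=cv2.imread('pics/top0.png')[165:265,310:470]; cv2.imwrite('pics/t1.png',cv2.resize(a,None,fx=5,fy=5,interpolation=cv2.INTER_CUBIC))
a=cv2.imread('pics/top0.png')[165:265,120:280]; cv2.imwrite('pics/t2.png',cv2.resize(a,None,fx=5,fy=5,interpolation=cv2.INTER_CUBIC))
a=cv2.imread('pics/side0.png')[140:220,260:380]; cv2.imwrite('pics/s1.png',cv2.resize(a,None,fx=6,fy=6,interpolation=cv2.INTER_CUBIC))
a=cv2.imread('pics/side0.png')[230:340,180:330]; cv2.imwrite('pics/s2.png',cv2.resize(a,None,fx=5,fy=5,interpolation=cv2.INTER_CUBIC))
```

```text
(no output)
```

View pics/t1.png

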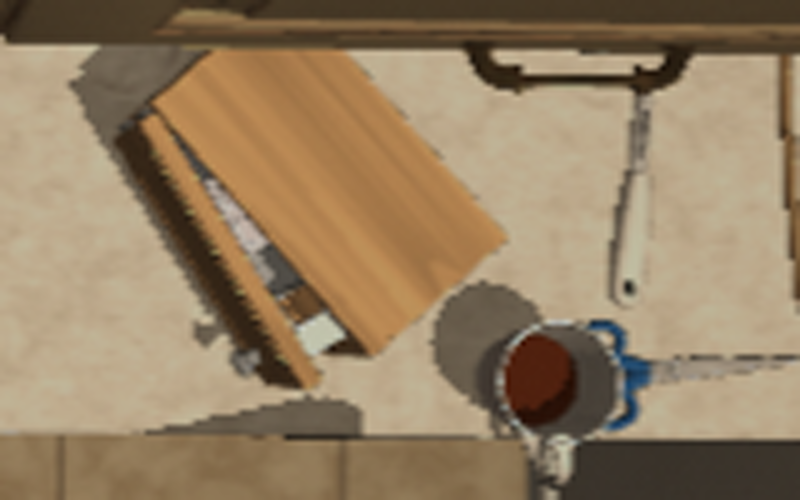

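View pics/t2.png

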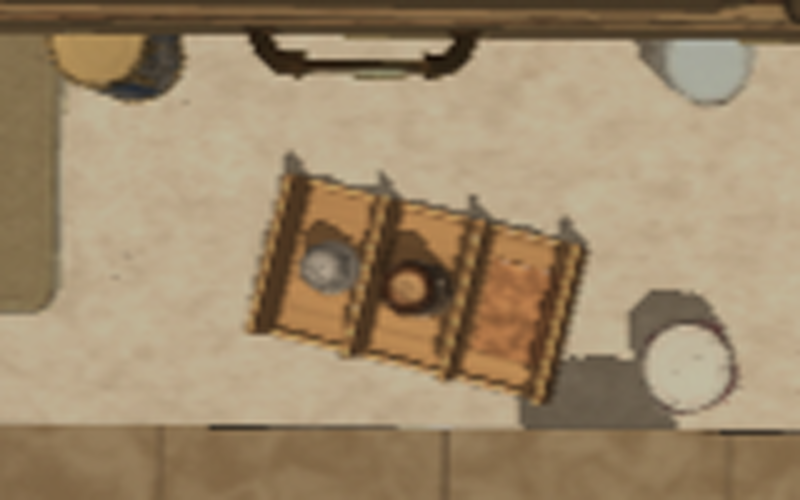

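View pics/s1.png

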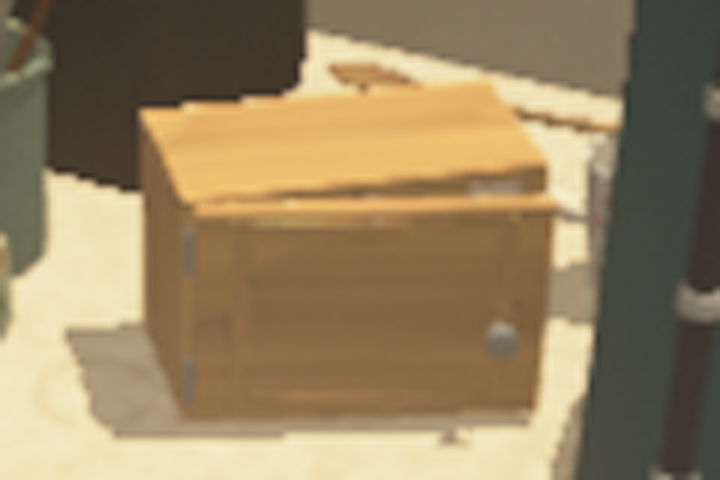

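View pics/s2.png

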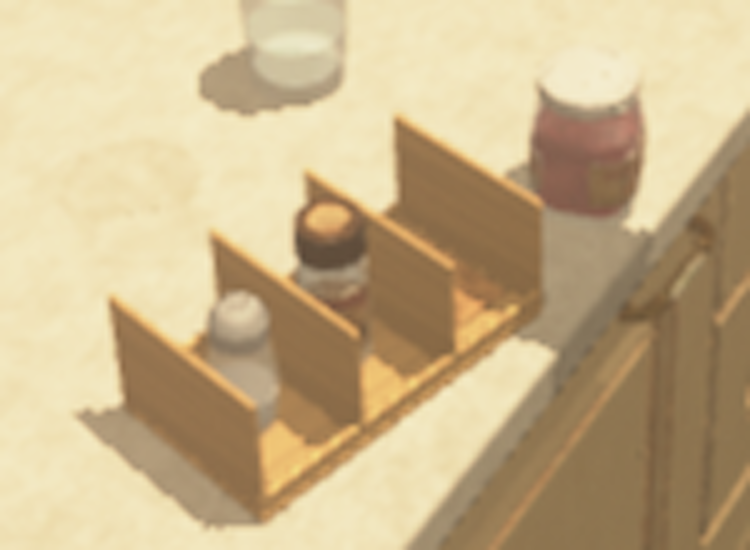

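```bash
cat > fit.py <<'E'
from h import *
from scipy.optimize import least_squares
C={n:optics.get_calibration(n) for n in('top','side')}
def T(p,P):
    c,s=np.cos(p[2]),np.sin(p[2]); return np.array([p[0]+c*P[0]-s*P[1],p[1]+s*P[0]+c*P[1],P[2]])
def t1(u,v): return ('top',(310+u/5-.4,165+v/5-.4))
def t2(u,v): return ('top',(120+u/5-.4,165+v/5-.4))
def s1(u,v): return ('side',(260+u/6-.4,140+v/6-.4))
def s2(u,v): return ('side',(180+u/5-.4,230+v/5-.4))
def fit(obs,p0):
    f=lambda p:np.concatenate([proj(n,T(p,P),C[n])[0]-uv for (n,uv),P in obs])
    r=least_squares(f,p0,loss='soft_l1'); return r.x,np.round(r.fun.reshape(-1,2),1)
rack=[(t2(289,176),(.062,.1095,.09)),(t2(256,330),(-.062,.1095,.09)),(t2(580,240),(.062,-.1095,.09)),(t2(543,400),(-.062,-.1095,.09)),
(s2(398,118),(.062,-.1095,.09)),(s2(541,207),(-.062,-.1095,.09)),(s2(112,298),(.062,.1095,.09)),(s2(258,412),(-.062,.1095,.09))]
pr,e=fit(rack,[.45,.2,-.2]); print('rack',pr,e.tolist())
cup=[(t1(150,103),(-.065,.12,.165)),(t1(372,355),(-.065,-.12,.165)),(t1(507,240),(.065,-.12,.165)),
(s1(140,112),(.065,.12,.165)),(s1(195,205),(-.065,.12,.165)),(s1(490,85),(.065,-.12,.165)),(s1(547,160),(-.065,-.12,.165))]
pc,e=fit(cup,[.45,-.3,-.8]); print('cup',pc,e.tolist())
for nm,q,z in [('free end mid',t1(312,383),.163),('hinge mid',t1(145,118),.163),('jam',t2(688,367),.099),('tumb',t2(705,70),.093),('shaker',t2(328,268),.09),('spice',t2(410,285),.105),('can',t2(100,60),.11)]:
    print(nm,onz(*q,z,C['top']))
print('free side',onz(*s1(553,207),.163,C['side']))
print('mug',onz('top',(310+107,165+75),.107))
E
python3 fit.py
```

```text
rack [ 0.44585068  0.2409588  -0.22582684] [[-0.9, -1.3], [-2.5, 0.6], [-1.4, -0.1], [-2.0, 0.5], [-0.2, -1.5], [0.9, -1.2], [0.2, -1.2], [0.5, -1.3]]
cup [ 0.5348641  -0.38480405 -0.83453502] [[-0.8, 0.1], [-0.2, 0.3], [-0.1, -1.0], [0.8, -0.3], [-1.1, -0.9], [0.1, -1.6], [1.6, 0.0]]
free end mid [ 0.3829996  -0.37558533  0.163     ]
hinge mid [ 0.56996591 -0.25558491  0.163     ]
jam [0.38858317 0.03394058 0.099     ]
tumb [0.60832199 0.02459696 0.093     ]
shaker [0.45838751 0.30052617 0.09      ]
spice [0.44633644 0.23757412 0.105     ]
can [0.6078211  0.46530079 0.11      ]
free side [ 0.38122694 -0.36094848  0.163     ]
mug [ 0.38783508 -0.55371514  0.107     ]
```

```bash
cat > mv.py <<'E'
import json,sys,numpy as np
# usage: mv.py x y z yaw  -> deltas from cmd pose ; mv.py set tx ty tz rz -> update cmd
def load(): 
    try: return json.load(open('cmd.json'))
    except: return [.148,-.53,.22,.272]
def R(ps): 
    c,s=np.cos(ps),np.sin(ps); return np.array([[c,s,0],[s,-c,0],[0,0,-1]])
def delta(x,y,z,ps):
    c=load(); d=R(c[3]).T@(np.array([x,y,z])-c[:3])*100; return np.round(d,2).tolist(), round(c[3]-ps,3)
def apply(tx,ty,tz,rz):
    c=load(); p=np.array(c[:3])+R(c[3])@np.array([tx,ty,tz])/100; n=[*p.tolist(),c[3]-rz]; json.dump(n,open('cmd.json','w')); return np.round(n,4)
if __name__=='__main__':
    a=sys.argv[1:]
    if a[0]=='set': print(apply(*map(float,a[1:])))
    else: print(load(),delta(*map(float,a)))
E
python3 mv.py 0.40 -0.40 0.30 0.57
```

```text
[0.148, -0.53, 0.22, 0.272] ([27.77, -5.75, -8.0], -0.298)
```

Call:
{"fn": "apply_moves", "kwargs": {
  "moves": [
    [[7,-1.4,-4],[0,0,-0.1],1],
    [[11,-2.3,-6],[0,0,-0.15],1],
    [[15,-3.1,-8],[0,0,-0.2],1],
    [[19,-4,-8],[0,0,-0.25],1],
    [[23,-4.8,-8],[0,0,-0.3],1],
    [[26,-5.4,-8],[0,0,-0.3],1],
    [[27.8,-5.8,-8],[0,0,-0.3],1],
    [[27.8,-5.8,-8],[0,0,-0.3],1],
    [[27.8,-5.8,-8],[0,0,-0.3],1],
    [[27.8,-5.8,-8],[0,0,-0.3],1]
  ]
}}

```text
time: 0.98
tool_pos: [0.3997, -0.3993, 0.2989]
ee_rot: [-3.141, 0.001, 0.573]
wrist_force: [-0.9, -0.3, -0.4]
width: 0.0943
```

```bash
python3 mv.py set 27.8 -5.8 -8 -.3
python3 - <<'E'
from h import *
o=robot.get_obs(); print({k:np.round(o[k],4) for k in ['time','tool_pos','ee_rot','joint_positions','wrist_force']})
c=optics.get_calibration('wrist'); snap('wrist','w1.png'); import json
json.dump({k:np.ravel(v).tolist() if np.ndim(v) else float(v) for k,v in c.items()},open('w1.json','w'))
im=cv2.imread('pics/w1.png')
E
```

```text
[ 0.4002 -0.3994  0.3     0.572 ]
{'time': np.float64(0.9833), 'tool_pos': array([ 0.3997, -0.3993,  0.2989]), 'ee_rot': array([-3.1406e+00,  1.1000e-03,  5.7270e-01]), 'joint_positions': array([-8.8470e-01,  1.2060e-01,  1.1783e+00, -1.1000e-03,  1.8438e+00,
        1.1310e-01]), 'wrist_force': array([-0.892 , -0.2592, -0.3598])}
```

View pics/w1.png

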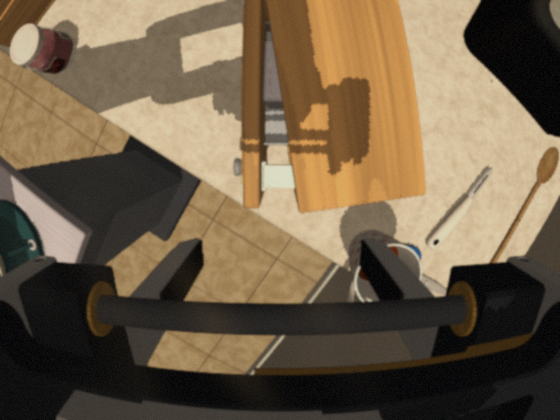

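Run:
```python
import cv2
a=cv2.imread('pics/w1.png')[0:220,210:440]; cv2.imwrite('pics/w1c.png',cv2.resize(a,None,fx=3.4,fy=2.7,interpolation=cv2.INTER_CUBIC))
a=cv2.imread('pics/w1.png')[140:230,220:330]; cv2.imwrite('pics/w1d.png',cv2.resize(a,None,fx=6,fy=6,interpolation=cv2.INTER_CUBIC))
```

```text
(no output)
```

View pics/w1d.png

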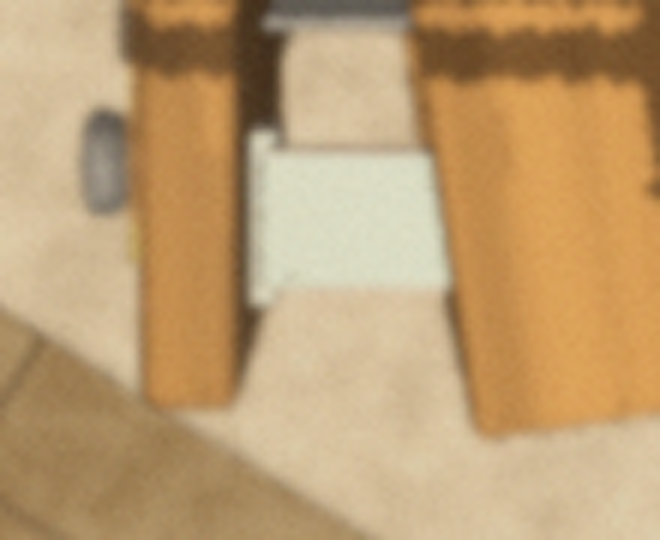

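View pics/w1c.png

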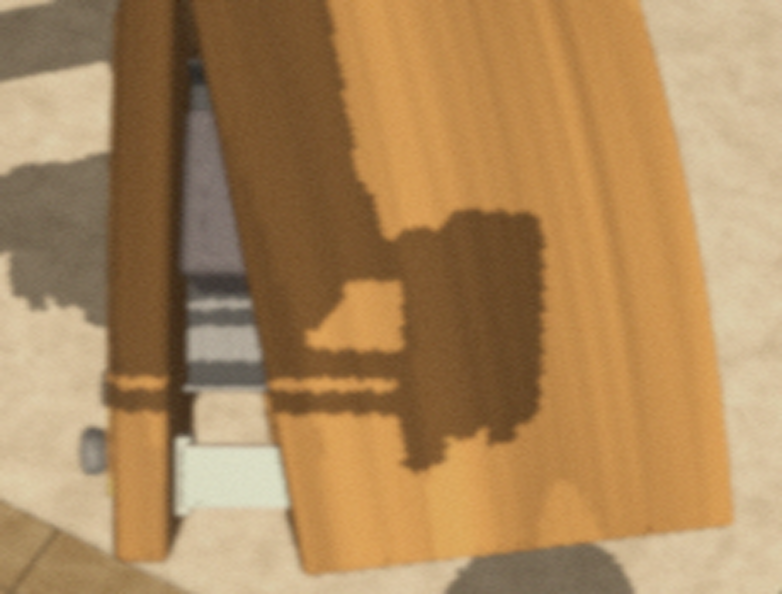

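```bash
cat > fit2.py <<'E'
from h import *
import json
from fit import T,C,cup
from scipy.optimize import least_squares
c=json.load(open('w1.json'))
d=lambda u,v:(220+u/6-.4,140+v/6-.4)
e=lambda u,v:(210+u/3.4-.4,v/2.7-.4)
pt={k:onz('wrist',uv,z,c) for k,uv,z in [('fo',d(145,408),.163),('fi',d(236,406),.163),('o1',d(132,80),.163),('o2',e(117,5),.163),('i1',d(238,80),.163),('i2',e(178,5),.163),
 ('tA',d(275,290),.138),('tB',d(272,152),.138),('rf',d(482,435),.165),('rb',e(733,524),.165),('rf2',e(197,2),.165),('rb2',e(640,5),.165)]}
for k,v in pt.items(): print(k,np.round(v,4))
print('thick',np.linalg.norm(pt['fo']-pt['fi']),'tongue w',np.linalg.norm(pt['tA']-pt['tB']),'roof depth',np.linalg.norm(pt['rf']-pt['rb']))
for a,b in [('fo','o2'),('fi','i2'),('rf','rf2'),('rb','rb2')]:
    q=pt[b]-pt[a]; print(a,b,'angle',np.arctan2(q[1],q[0])-np.pi/2)
E
python3 fit2.py|tail -18
```

```text
mug [ 0.38783508 -0.55371514  0.107     ]
fo [ 0.3796 -0.3692  0.163 ]
fi [ 0.3877 -0.3812  0.163 ]
o1 [ 0.4227 -0.3402  0.163 ]
o2 [ 0.5485 -0.261   0.163 ]
i1 [ 0.4314 -0.3541  0.163 ]
i2 [ 0.5571 -0.2757  0.163 ]
tA [ 0.4027 -0.3776  0.138 ]
tB [ 0.4222 -0.3647  0.138 ]
rf [ 0.4051 -0.4162  0.165 ]
rb [ 0.4893 -0.5119  0.165 ]
rf2 [ 0.5602 -0.2801  0.165 ]
rb2 [ 0.6359 -0.3824  0.165 ]
thick 0.01451624711533269 tongue w 0.023444086444367213 roof depth 0.12745465573194567
fo o2 angle -1.001023145104552
fi i2 angle -1.0136993110148986
rf rf2 angle -0.8502345304064856
rb rb2 angle -0.8474787811266384
```

```bash
python3 mv.py .4072 -.3602 .20 .565
```

```text
[0.40019728101678453, -0.3994452932761863, 0.3, 0.5720000000000001] ([2.71, -2.92, 10.0], 0.007)
```

Call:
{"fn": "apply_moves", "kwargs": {
  "moves": [
    [[1.4,-1.5,2],[0,0,0.007],0.38],
    [[2.7,-2.9,4],[0,0,0.007],0.38],
    [[2.7,-2.9,6],[0,0,0.007],0.38],
    [[2.7,-2.9,8],[0,0,0.007],0.38],
    [[2.7,-2.9,10],[0,0,0.007],0.38],
    [[2.7,-2.9,10],[0,0,0.007],0.38],
    [[2.7,-2.9,10],[0,0,0.007],0.38],
    [[2.7,-2.9,10],[0,0,0.007],0.38],
    [[2.7,-2.9,10],[0,0,0.007],0.38],
    [[2.7,-2.9,10],[0,0,0.007],0.38]
  ]
}}

```text
time: 1.87
tool_pos: [0.4072, -0.3613, 0.2013]
ee_rot: [3.138, -0.001, 0.564]
wrist_force: [-0.2, -0.1, -0.3]
width: 0.036
```

```bash
python3 mv.py set 2.7 -2.9 10 .007
python3 - <<'E'
from h import *
o=robot.get_obs(); print({k:np.round(o[k],4) for k in ['time','tool_pos','ee_rot','width','wrist_force']})
snap('wrist','w2.png'); snap('side','sd2.png')
a=cv2.imread('pics/sd2.png')[100:220,260:420]; cv2.imwrite('pics/sd2c.png',cv2.resize(a,None,fx=5,fy=5,interpolation=cv2.INTER_CUBIC))
E
```

```text
[ 0.4072 -0.3604  0.2     0.565 ]
{'time': np.float64(1.8667), 'tool_pos': array([ 0.4072, -0.3613,  0.2013]), 'ee_rot': array([ 3.1384e+00, -5.0000e-04,  5.6410e-01]), 'width': np.float64(0.036), 'wrist_force': array([-0.2412, -0.0939, -0.3232])}
```

View pics/w2.png

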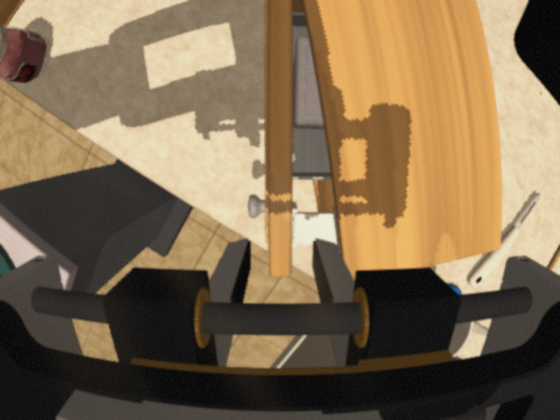

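View pics/sd2c.png

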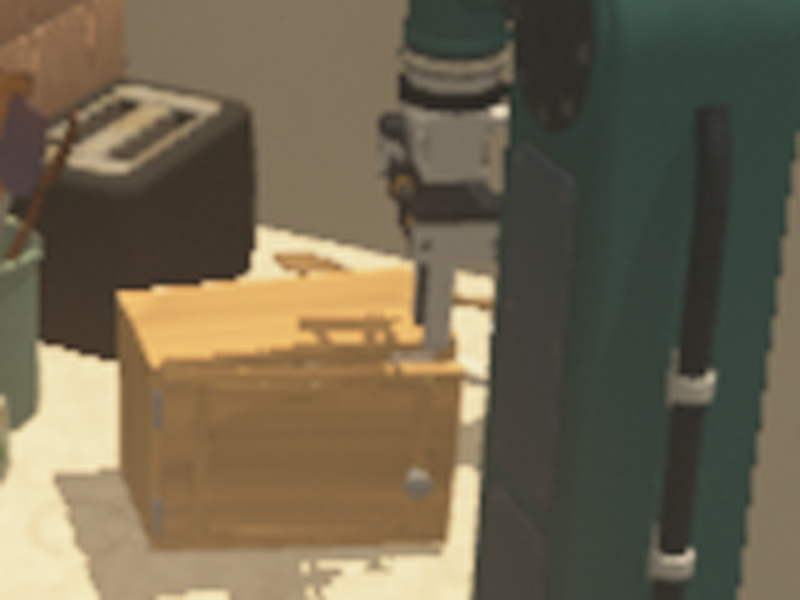

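```bash
python3 - <<'E'
from h import *
o=robot.get_obs(); R=Rn.from_euler('xyz',o['ee_rot']).as_matrix(); p=o['tool_pos']
for z in(.014,):
  for y in(-.0305,-.018,.018,.0305):
    for x in(-.008,.008): print((x,y),proj('wrist',p+R@[x,y,z])[0].round(1))
xd=np.array([.535,-.845,0]); yd=np.array([.845,.535,0])
for uv,z in [((271,277),.163),((291,276),.163),((267,150),.163),((292,150),.163)]: print(onz('wrist',uv,z).round(4))
E
python3 -c "
import cv2
a=cv2.imread('pics/w2.png')[180:300,220:350]; cv2.imwrite('pics/w2c.png',cv2.resize(a,None,fx=6,fy=5,interpolation=cv2.INTER_CUBIC))"
```

```text
(-0.008, -0.0305) [230.9 263.8]
(0.008, -0.0305) [229.6 238.4]
(-0.008, -0.018) [251.6 264.1]
(0.008, -0.018) [250.8 238.6]
(-0.008, 0.018) [312.1 264. ]
(0.008, 0.018) [312.9 238.5]
(-0.008, 0.0305) [332.8 263.7]
(0.008, 0.0305) [334.1 238.4]
[ 0.3802 -0.3693  0.163 ]
[ 0.3881 -0.3805  0.163 ]
[ 0.4512 -0.3222  0.163 ]
[ 0.4595 -0.3354  0.163 ]
```

View pics/w2c.png

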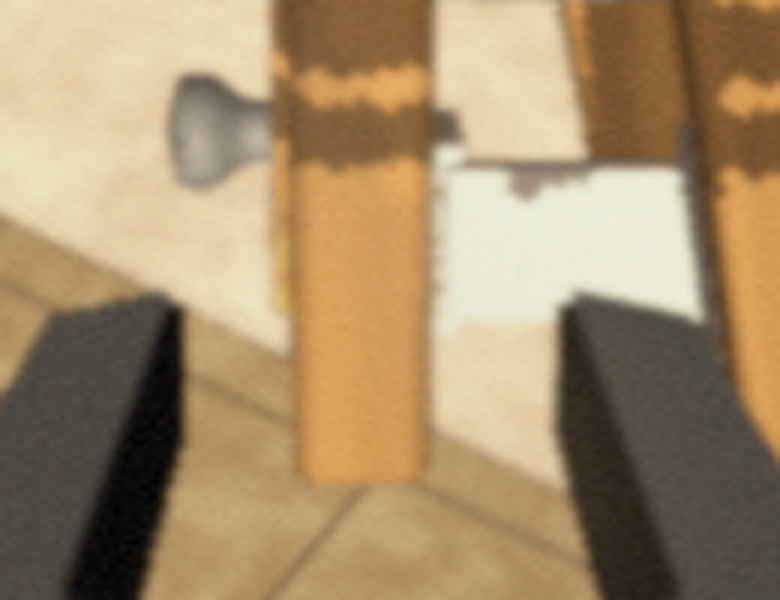

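Call:
{"fn": "apply_moves", "kwargs": {
  "moves": [
    [[0,0,1.5],[0,0,0],0.38],
    [[0,0,3],[0,0,0],0.38],
    [[0,0,4],[0,0,0],0.38],
    [[0,0,4.5],[0,0,0],0.38],
    [[0,0,5],[0,0,0],0.38],
    [[0,0,5.5],[0,0,0],0.38],
    [[0,0,6],[0,0,0],0.38],
    [[0,0,6],[0,0,0],0.38],
    [[0,0,6],[0,0,0],0.38],
    [[0,0,6],[0,0,0],0.38]
  ]
}}

```text
time: 2.8
tool_pos: [0.4074, -0.3612, 0.1413]
ee_rot: [3.138, -0.0, 0.565]
wrist_force: [-1.3, 0.8, 6.0]
width: 0.0357
```

```bash
python3 mv.py set 0 0 6 0
python3 - <<'E'
from h import *
o=robot.get_obs(); print({k:np.round(o[k],4) for k in ['time','tool_pos','ee_rot','width','wrist_force']})
E
```

```text
[ 0.4072 -0.3604  0.14    0.565 ]
{'time': np.float64(2.8), 'tool_pos': array([ 0.4074, -0.3612,  0.1413]), 'ee_rot': array([ 3.1382e+00, -2.0000e-04,  5.6470e-01]), 'width': np.float64(0.0357), 'wrist_force': array([-1.2566,  0.7633,  5.989 ])}
```

Call:
{"fn": "apply_moves", "kwargs": {
  "moves": [
    [[0,0,0.15],[0,0,0],0.38],
    [[0,0,0.15],[0,0,0],0.3],
    [[0,0,0.15],[0,0,0],0.2],
    [[0,0,0.15],[0,0,0],0.1],
    [[0,0,0.15],[0,0,0],0.1],
    [[0,0,0.15],[0,0,0],0.1],
    [[0,0,0.15],[0,0,0],0.1],
    [[0,0,0.15],[0,0,0],0.1],
    [[0,0,0.15],[0,0,0],0.1],
    [[0,0,0.15],[0,0,0],0.1]
  ]
}}

```text
time: 3.63
tool_pos: [0.407, -0.3613, 0.1401]
ee_rot: [3.139, 0.001, 0.565]
wrist_force: [-2.0, -0.7, 7.5]
width: 0.0157
```

```bash
python3 mv.py set 0 0 .15 0
python3 - <<'E'
from h import *
o=robot.get_obs(); print({k:np.round(o[k],4) for k in ['time','tool_pos','ee_rot','width','wrist_force']})
E
```

```text
[ 0.4072 -0.3604  0.1385  0.565 ]
{'time': np.float64(3.6333), 'tool_pos': array([ 0.407 , -0.3613,  0.1401]), 'ee_rot': array([3.1385e+00, 7.0000e-04, 5.6480e-01]), 'width': np.float64(0.0157), 'wrist_force': array([-2.0482, -0.6885,  7.4652])}
```

Run:
```python
from mv import *
c=load(); h=np.array([.5794,-.2596])
for a in [.02,.05,.1,.16,.22,.28,.34,.4,.46,.5]:
    r=np.array(c[:2])-h; co,s=np.cos(-a),np.sin(-a); p=h+np.array([[co,-s],[s,co]])@r
    print(delta(*p,c[2],c[3]-a))
```

```text
([0.02, -0.4, 0.0], 0.02)
([0.06, -1.0, 0.0], 0.05)
([0.17, -1.99, 0.0], 0.1)
([0.37, -3.17, 0.0], 0.16)
([0.63, -4.34, 0.0], 0.22)
([0.97, -5.48, 0.0], 0.28)
([1.38, -6.61, 0.0], 0.34)
([1.85, -7.71, 0.0], 0.4)
([2.38, -8.78, 0.0], 0.46)
([2.78, -9.48, 0.0], 0.5)
```

Call:
{"fn": "apply_moves", "kwargs": {
  "moves": [
    [[0.02,-0.4,0],[0,0,0.02],0.1],
    [[0.06,-1.0,0],[0,0,0.05],0.1],
    [[0.17,-2.0,0],[0,0,0.1],0.1],
    [[0.37,-3.2,0],[0,0,0.16],0.1],
    [[0.63,-4.35,0],[0,0,0.22],0.1],
    [[0.97,-5.5,0],[0,0,0.28],0.1],
    [[1.38,-6.6,0],[0,0,0.34],0.1],
    [[1.85,-7.7,0],[0,0,0.4],0.1],
    [[2.38,-8.8,0],[0,0,0.46],0.1],
    [[2.78,-9.5,0],[0,0,0.5],0.1]
  ]
}}

```text
time: 4.47
tool_pos: [0.3798, -0.2651, 0.1401]
ee_rot: [3.139, -0.002, 0.062]
wrist_force: [-0.7, -0.2, 6.4]
width: 0.016
```

```bash
python3 mv.py set 2.78 -9.5 0 .5
python3 - <<'E'
from h import *
o=robot.get_obs(); print({k:np.round(o[k],4) for k in ['time','tool_pos','ee_rot','width','wrist_force','joint_positions']})
snap('side','sd3.png')
a=cv2.imread('pics/sd3.png')[100:220,260:420]; cv2.imwrite('pics/sd3c.png',cv2.resize(a,None,fx=5,fy=5,interpolation=cv2.INTER_CUBIC))
E
```

```text
[ 0.3798 -0.2653  0.1385  0.065 ]
{'time': np.float64(4.4667), 'tool_pos': array([ 0.3798, -0.2651,  0.1401]), 'ee_rot': array([ 3.139e+00, -1.900e-03,  6.220e-02]), 'width': np.float64(0.016), 'wrist_force': array([-0.679 , -0.2483,  6.4489]), 'joint_positions': array([-7.3160e-01, -8.0200e-02,  1.6967e+00, -5.0000e-04,  1.5220e+00,
        7.7700e-01])}
```

View pics/sd3c.png

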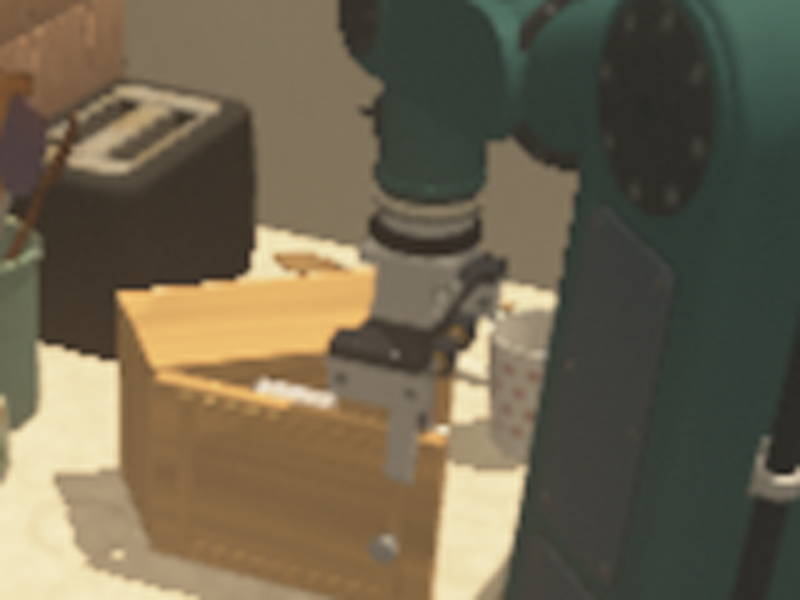

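Call:
{"fn": "apply_moves", "kwargs": {
  "moves": [
    [[0.02,-0.4,0],[0,0,0.02],0.1],
    [[0.06,-1.0,0],[0,0,0.05],0.1],
    [[0.17,-2.0,0],[0,0,0.1],0.1],
    [[0.37,-3.2,0],[0,0,0.16],0.1],
    [[0.63,-4.35,0],[0,0,0.22],0.1],
    [[0.97,-5.5,0],[0,0,0.28],0.1],
    [[1.38,-6.6,0],[0,0,0.34],0.1],
    [[1.85,-7.7,0],[0,0,0.4],0.1],
    [[2.38,-8.8,0],[0,0,0.46],0.1],
    [[2.78,-9.5,0],[0,0,0.5],0.1]
  ]
}}

```text
time: 5.35
tool_pos: [0.4023, -0.1685, 0.1401]
ee_rot: [3.141, -0.004, -0.438]
wrist_force: [-0.2, -1.9, 6.5]
width: 0.0157
```

```bash
python3 mv.py set 2.78 -9.5 0 .5
python3 - <<'E'
from h import *
o=robot.get_obs(); print({k:np.round(o[k],4) for k in ['time','tool_pos','ee_rot','width','wrist_force','joint_positions']})
E
```

```text
[ 0.4014 -0.1687  0.1385 -0.435 ]
{'time': np.float64(5.35), 'tool_pos': array([ 0.4023, -0.1685,  0.1401]), 'ee_rot': array([ 3.1408, -0.004 , -0.4376]), 'width': np.float64(0.0157), 'wrist_force': array([-0.236 , -1.8721,  6.4703]), 'joint_positions': array([-5.2660e-01, -1.4370e-01,  1.7538e+00, -4.0000e-04,  1.5275e+00,
        1.4818e+00])}
```

Call:
{"fn": "apply_moves", "kwargs": {
  "moves": [
    [[0.06,-1.0,0],[0,0,0.05],0.1],
    [[0.17,-2.0,0],[0,0,0.1],0.1],
    [[0.33,-3.0,0],[0,0,0.15],0.1],
    [[0.33,-3.0,0],[0,0,0.15],0.1],
    [[0.33,-3.0,0],[0,0,0.15],0.25],
    [[0.33,-3.0,0],[0,0,0.15],0.4],
    [[0.33,-3.0,0],[0,0,0.15],0.4],
    [[0.33,-3.0,-2],[0,0,0.15],0.4],
    [[0.33,-3.0,-4],[0,0,0.15],0.4],
    [[0.33,-3.0,-8],[0,0,0.15],0.4]
  ]
}}

```text
time: 6.18
tool_pos: [0.4146, -0.1415, 0.2146]
ee_rot: [3.141, 0.009, -0.585]
wrist_force: [0.4, 0.2, 0.1]
width: 0.0374
```

```bash
python3 mv.py set .33 -3 -8 .15
python3 - <<'E'
from h import *
o=robot.get_obs(); print({k:np.round(o[k],4) for k in ['time','tool_pos','ee_rot','width','wrist_force','joint_positions']})
E
```

```text
[ 0.417  -0.1429  0.2185 -0.585 ]
{'time': np.float64(6.1833), 'tool_pos': array([ 0.4146, -0.1415,  0.2146]), 'ee_rot': array([ 3.1407,  0.0091, -0.5851]), 'width': np.float64(0.0374), 'wrist_force': array([0.3999, 0.1706, 0.1198]), 'joint_positions': array([-4.5880e-01, -1.5750e-01,  1.6175e+00,  2.0000e-04,  1.6907e+00,
        1.6971e+00])}
```

```bash
python3 mv.py .4864 -.2281 .28 .986
```

```text
[0.41702197766973265, -0.1429049790084548, 0.21849999999999997, -0.585] ([10.49, 3.27, -6.15], -1.571)
```

Call:
{"fn": "apply_moves", "kwargs": {
  "moves": [
    [[0,0,-3],[0,0,-0.12],0.6],
    [[0,0,-6.15],[0,0,-0.24],1],
    [[2,0.7,-6.15],[0,0,-0.36],1],
    [[4,1.4,-6.15],[0,0,-0.48],1],
    [[6,2.0,-6.15],[0,0,-0.6],1],
    [[8,2.6,-6.15],[0,0,-0.72],1],
    [[10.5,3.3,-6.15],[0,0,-0.84],1],
    [[10.5,3.3,-6.15],[0,0,-0.96],1],
    [[10.5,3.3,-6.15],[0,0,-1.08],1],
    [[10.5,3.3,-6.15],[0,0,-1.2],1]
  ]
}}

```text
time: 7.02
tool_pos: [0.4863, -0.2286, 0.2787]
ee_rot: [-3.14, 0.0, 0.62]
wrist_force: [-0.3, -0.3, 0.5]
width: 0.0937
```

```bash
python3 mv.py set 10.5 3.3 -6.15 -1.2;python3 mv.py .4864 -.2281 .28 .986
```

```text
[ 0.4863 -0.2284  0.28    0.615 ]
[0.4863391670709741, -0.22839841298740093, 0.27999999999999997, 0.615] ([0.02, -0.02, -0.0], -0.371)
```

Call:
{"fn": "apply_moves", "kwargs": {
  "moves": [
    [[0,0,0],[0,0,-0.12],1],
    [[0,0,0],[0,0,-0.24],1],
    [[0,0,0],[0,0,-0.37],1],
    [[0,0,0],[0,0,-0.37],1],
    [[0,0,0],[0,0,-0.37],1],
    [[0,0,0],[0,0,-0.37],1],
    [[0,0,0],[0,0,-0.37],1],
    [[0,0,0],[0,0,-0.37],1],
    [[0,0,0],[0,0,-0.37],1],
    [[0,0,0],[0,0,-0.37],1]
  ]
}}

```text
time: 7.85
tool_pos: [0.4861, -0.2283, 0.2795]
ee_rot: [3.141, 0.0, 0.984]
wrist_force: [0.3, -0.4, 0.1]
width: 0.0938
```

```bash
python3 mv.py set 0 0 0 -.37
python3 - <<'E'
from h import *
import json
o=robot.get_obs(); print({k:np.round(o[k],4) for k in ['time','tool_pos','ee_rot','width','wrist_force','joint_positions']})
c=optics.get_calibration('wrist'); snap('wrist','w3.png')
json.dump({k:np.ravel(v).tolist() if np.ndim(v) else float(v) for k,v in c.items()},open('w3.json','w'))
snap('top','tp3.png')
E
```

```text
[ 0.4863 -0.2284  0.28    0.985 ]
{'time': np.float64(7.85), 'tool_pos': array([ 0.4861, -0.2283,  0.2795]), 'ee_rot': array([3.1414, 0.    , 0.9843]), 'width': np.float64(0.0938), 'wrist_force': array([ 0.2942, -0.401 ,  0.0898]), 'joint_positions': array([-0.5447,  0.0543,  1.2879, -0.    ,  1.7993,  0.0418])}
```

View pics/w3.png

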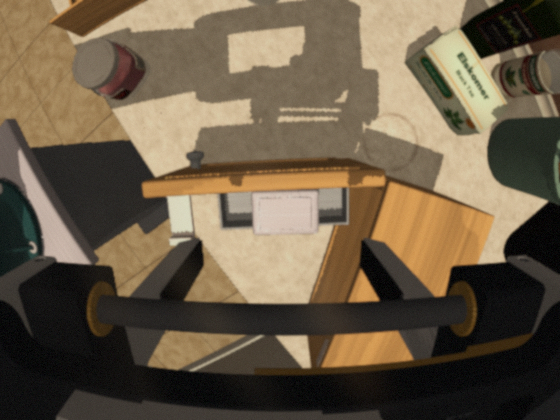

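```bash
python3 -c "
import cv2
a=cv2.imread('pics/w3.png')[155:255,130:400]; cv2.imwrite('pics/w3c.png',cv2.resize(a,None,fx=2.9,fy=5,interpolation=cv2.INTER_CUBIC))"
```

```text
(no output)
```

View pics/w3c.png

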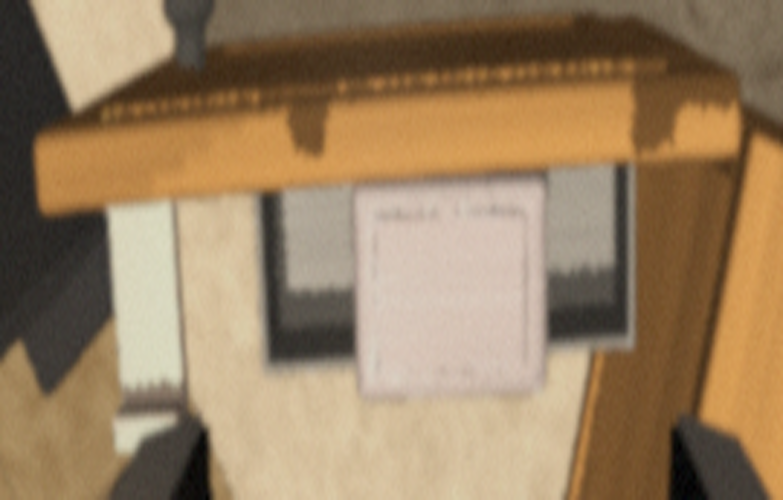

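```bash
python3 - <<'E'
from h import *
import json
c=json.load(open('w3.json'))
d=lambda u,v:(130+u/2.9-.4,155+v/5-.4)
ang=lambda q:np.arctan2(q[1],q[0])
P=[onz('wrist',d(*q),.149,c) for q in [(355,183),(547,176),(547,392),(362,398)]]
for p in P: print(p.round(4))
print('mean',np.mean(P,0).round(4),'lens',[round(np.linalg.norm(P[i]-P[i-3]),4) for i in range(4)])
print('ang y',ang(P[1]-P[0]),ang(P[2]-P[3]),'ang x',ang(P[3]-P[0])+np.pi/2,ang(P[2]-P[1])+np.pi/2)
D=[onz('wrist',d(*q),.163,c) for q in [(42,215),(738,157),(34,140),(738,80)]]
for p in D: print(p.round(4))
print('door ang',ang(D[1]-D[0]),ang(D[3]-D[2]))
E
python3 fit.py | grep hinge
```

```text
[ 0.4721 -0.1993  0.149 ]
[ 0.5238 -0.2321  0.149 ]
[ 0.5016 -0.2674  0.149 ]
[ 0.4503 -0.2346  0.149 ]
mean [ 0.4869 -0.2333  0.149 ] lens [np.float64(0.0612), np.float64(0.0417), np.float64(0.0609), np.float64(0.0415)]
ang y -0.5651803195525213 -0.5682541232982419 ang x -0.5522841343061757 -0.5609618387803281
[ 0.3862 -0.1452  0.163 ]
[ 0.5764 -0.2594  0.163 ]
[ 0.3927 -0.1323  0.163 ]
[ 0.5835 -0.2473  0.163 ]
door ang -0.5408081313421623 -0.5420611917047812
hinge mid [ 0.56996591 -0.25558491  0.163     ]
```

```bash
python3 mv.py .4866 -.2330 .118 1.005
```

```text
[0.4863391670709741, -0.22839841298740093, 0.27999999999999997, 0.985] ([-0.37, 0.28, 16.2], -0.02)
```

Call:
{"fn": "apply_moves", "kwargs": {
  "moves": [
    [[-0.37,0.28,2],[0,0,-0.02],1],
    [[-0.37,0.28,5],[0,0,-0.02],1],
    [[-0.37,0.28,8],[0,0,-0.02],1],
    [[-0.37,0.28,10],[0,0,-0.02],1],
    [[-0.37,0.28,12],[0,0,-0.02],1],
    [[-0.37,0.28,14],[0,0,-0.02],1],
    [[-0.37,0.28,15.5],[0,0,-0.02],1],
    [[-0.37,0.28,16.2],[0,0,-0.02],1],
    [[-0.37,0.28,16.2],[0,0,-0.02],1],
    [[-0.37,0.28,16.2],[0,0,-0.02],1]
  ]
}}

```text
time: 8.78
tool_pos: [0.4865, -0.233, 0.1178]
ee_rot: [3.141, 0.0, 1.005]
wrist_force: [-0.1, -0.4, -0.2]
width: 0.094
```

```bash
python3 mv.py set -.37 .28 16.2 -.02
python3 - <<'E'
from h import *
o=robot.get_obs(); print({k:np.round(o[k],4) for k in ['time','tool_pos','ee_rot','width','wrist_force']})
snap('wrist','w4.png')
E
```

```text
[ 0.4866 -0.233   0.118   1.005 ]
{'time': np.float64(8.7833), 'tool_pos': array([ 0.4865, -0.233 ,  0.1178]), 'ee_rot': array([3.1414e+00, 1.0000e-04, 1.0047e+00]), 'width': np.float64(0.094), 'wrist_force': array([-0.1491, -0.3998, -0.1769])}
```

View pics/w4.png

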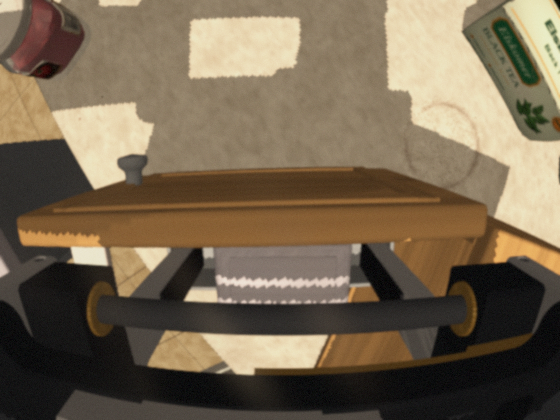

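Call:
{"fn": "apply_moves", "kwargs": {
  "moves": [
    [[0,0,0],[0,0,0],0.8],
    [[0,0,0],[0,0,0],0.7],
    [[0,0,0],[0,0,0],0.6],
    [[0,0,0],[0,0,0],0.5],
    [[0,0,0],[0,0,0],0.5],
    [[0,0,0],[0,0,0],0.5],
    [[0,0,0],[0,0,0],0.5],
    [[0,0,-0.5],[0,0,0],0.5],
    [[0,0,-1],[0,0,0],0.5],
    [[0,0,-1.5],[0,0,0],0.5]
  ]
}}

```text
time: 9.67
tool_pos: [0.4861, -0.2328, 0.1324]
ee_rot: [-3.141, 0.0, 1.005]
wrist_force: [-0.1, 0.0, -1.9]
width: 0.062
```

```bash
python3 mv.py set 0 0 -1.5 0
python3 - <<'E'
from h import *
o=robot.get_obs(); print({k:np.round(o[k],4) for k in ['time','tool_pos','ee_rot','width','wrist_force','wrist_torque']})
E
```

```text
[ 0.4866 -0.233   0.133   1.005 ]
{'time': np.float64(9.6667), 'tool_pos': array([ 0.4861, -0.2328,  0.1324]), 'ee_rot': array([-3.1405e+00,  1.0000e-04,  1.0048e+00]), 'width': np.float64(0.062), 'wrist_force': array([-0.053 ,  0.0039, -1.9402]), 'wrist_torque': array([-0.0373, -0.06  ,  0.0012])}
```

```bash
python3 mv.py .50 -.06 .25 -.226
```

```text
[0.4866267354007068, -0.23302953644243155, 0.13299999999999995, 1.005] ([15.32, -8.15, -11.7], 1.231)
```

Call:
{"fn": "apply_moves", "kwargs": {
  "moves": [
    [[0,0,-1],[0,0,0],0.5],
    [[0,0,-2.5],[0,0,0],0.5],
    [[0,0,-4],[0,0,0],0.5],
    [[0,0,-5.5],[0,0,0],0.5],
    [[0,0,-7],[0,0,0],0.5],
    [[0,0,-8.5],[0,0,0],0.5],
    [[0,0,-10],[0,0,0],0.5],
    [[0,0,-11],[0,0,0],0.5],
    [[0,0,-11.7],[0,0,0],0.5],
    [[0,0,-11.7],[0,0,0],0.5]
  ]
}}

```text
time: 10.5
tool_pos: [0.487, -0.2333, 0.2517]
ee_rot: [3.138, 0.0, 1.005]
wrist_force: [0.3, 0.4, -1.9]
width: 0.0615
```

```bash
python3 mv.py set 0 0 -11.7 0; python3 mv.py .50 -.06 .25 -.226;python3 - <<'E'
from h import *
o=robot.get_obs(); print({k:np.round(o[k],4) for k in ['time','tool_pos','ee_rot','width','wrist_force']})
snap('wrist','w5.png')
E
```

```text
[ 0.4866 -0.233   0.25    1.005 ]
[0.4866267354007068, -0.23302953644243155, 0.24999999999999994, 1.005] ([15.32, -8.15, -0.0], 1.231)
{'time': np.float64(10.5), 'tool_pos': array([ 0.487 , -0.2333,  0.2517]), 'ee_rot': array([3.1379, 0.    , 1.0049]), 'width': np.float64(0.0615), 'wrist_force': array([ 0.2604,  0.4151, -1.9365])}
```

View pics/w5.png

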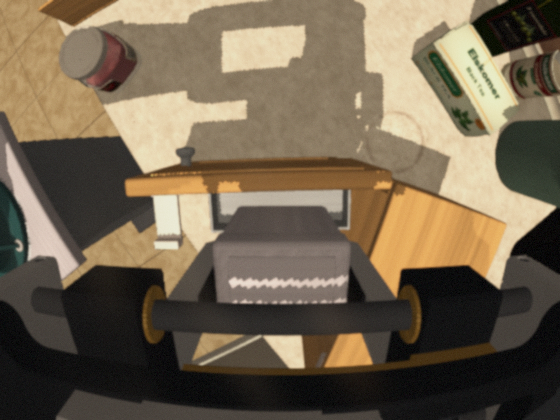

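Run:
```python
from h import *
for uv in [(234,200),(247,206),(261,190),(254,222),(240,248)]: print(uv,onz('side',uv,0).round(3))
for uv in [(455,135),(505,118),(420,60)]: print(uv,onz('wrist',uv,.03).round(3))
for uv in [(75,85),(395,170)]: print(uv,onz('wrist',uv,.1).round(3))
print(proj('wrist',[.5,-.06,0]))
```

```text
(234, 200) [ 0.82  -0.207  0.   ]
(247, 206) [ 0.748 -0.195  0.   ]
(261, 190) [ 0.768 -0.331  0.   ]
(254, 222) [ 0.66  -0.115  0.   ]
(240, 248) [ 0.615  0.043 -0.   ]
(455, 135) [ 0.719 -0.288  0.03 ]
(505, 118) [ 0.809 -0.307  0.03 ]
(420, 60) [ 0.725 -0.182  0.03 ]
(75, 85) [0.367 0.005 0.1  ]
(395, 170) [ 0.603 -0.265  0.1  ]
[[217.67029216  71.50897938]]
```

Call:
{"fn": "apply_moves", "kwargs": {
  "moves": [
    [[1.5,-0.8,0],[0,0,0.06],0.5],
    [[3.5,-1.8,0],[0,0,0.16],0.5],
    [[5.5,-2.9,0],[0,0,0.28],0.5],
    [[7.5,-4,0],[0,0,0.4],0.5],
    [[9.5,-5,0],[0,0,0.52],0.5],
    [[11.5,-6.1,0],[0,0,0.64],0.5],
    [[13.3,-7.1,0],[0,0,0.76],0.5],
    [[14.6,-7.8,0],[0,0,0.88],0.5],
    [[15.3,-8.15,0],[0,0,1.0],0.5],
    [[15.3,-8.15,0],[0,0,1.1],0.5]
  ]
}}

```text
time: 11.38
tool_pos: [0.4991, -0.0581, 0.2481]
ee_rot: [-3.14, 0.003, -0.098]
wrist_force: [0.9, -1.1, -1.6]
width: 0.0619
```

```bash
python3 mv.py set 15.3 -8.15 0 1.1; python3 mv.py .50 -.06 .075 -.226
```

```text
[ 0.4998 -0.0602  0.25   -0.095 ]
[0.4998490319640145, -0.06018156603608882, 0.24999999999999994, -0.0950000000000002] ([0.01, -0.02, 17.5], 0.131)
```

Call:
{"fn": "apply_moves", "kwargs": {
  "moves": [
    [[0,0,2],[0,0,0.06],0.5],
    [[0,0,4.5],[0,0,0.13],0.5],
    [[0,0,7],[0,0,0.13],0.5],
    [[0,0,9.5],[0,0,0.13],0.5],
    [[0,0,12],[0,0,0.13],0.5],
    [[0,0,14],[0,0,0.13],0.5],
    [[0,0,16],[0,0,0.13],0.5],
    [[0,0,17.5],[0,0,0.13],0.5],
    [[0,0,17.5],[0,0,0.13],0.5],
    [[0,0,17.5],[0,0,0.13],0.5]
  ]
}}

```text
time: 12.22
tool_pos: [0.4982, -0.0597, 0.0727]
ee_rot: [3.142, 0.004, -0.225]
wrist_force: [0.5, 0.5, -1.9]
width: 0.0621
```

```bash
python3 mv.py set 0 0 17.5 .13
python3 - <<'E'
from h import *
o=robot.get_obs(); print({k:np.round(o[k],4) for k in ['time','tool_pos','ee_rot','width','wrist_force','joint_positions']})
snap('wrist','w6.png'); snap('side','sd6.png')
a=cv2.imread('pics/sd6.png')[130:280,200:380]; cv2.imwrite('pics/sd6c.png',cv2.resize(a,None,fx=4,fy=4,interpolation=cv2.INTER_CUBIC))
E
```

```text
[ 0.4998 -0.0602  0.075  -0.225 ]
{'time': np.float64(12.2167), 'tool_pos': array([ 0.4982, -0.0597,  0.0727]), 'ee_rot': array([ 3.1416,  0.0043, -0.2252]), 'width': np.float64(0.0621), 'wrist_force': array([ 0.4579,  0.508 , -1.9137]), 'joint_positions': array([-2.3240e-01,  6.1100e-02,  1.6958e+00, -1.0000e-04,  1.3890e+00,
        1.5636e+00])}
```

View pics/sd6c.png

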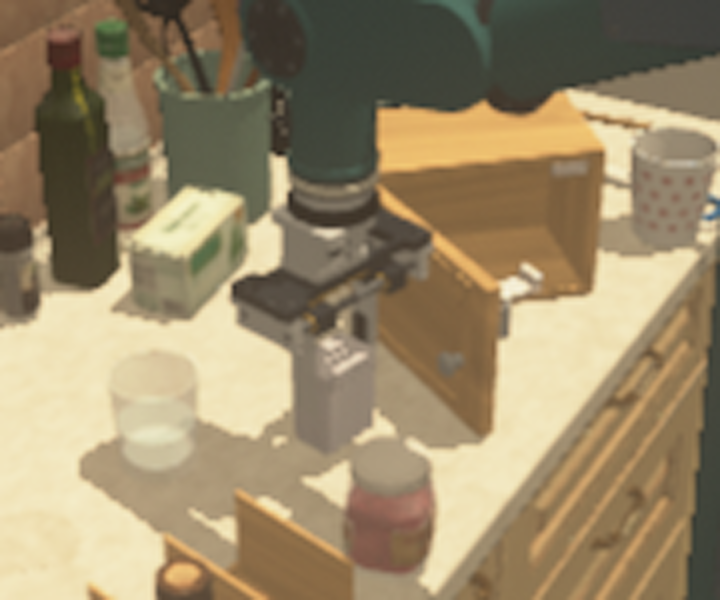

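Call:
{"fn": "apply_moves", "kwargs": {
  "moves": [
    [[0,0,0.4],[0,0,0],0.5],
    [[0,0,0.8],[0,0,0],0.5],
    [[0,0,1.2],[0,0,0],0.5],
    [[0,0,1.5],[0,0,0],0.5],
    [[0,0,1.7],[0,0,0],0.5],
    [[0,0,1.8],[0,0,0],0.5],
    [[0,0,1.9],[0,0,0],0.5],
    [[0,0,1.9],[0,0,0],0.5],
    [[0,0,1.9],[0,0,0],0.5],
    [[0,0,1.9],[0,0,0],0.5]
  ]
}}

```text
time: 13.15
tool_pos: [0.4997, -0.0601, 0.0556]
ee_rot: [3.142, -0.0, -0.225]
wrist_force: [-0.2, -0.2, -1.5]
width: 0.0614
```

```bash
python3 mv.py set 0 0 1.9 0
```

```text
[ 0.4998 -0.0602  0.056  -0.225 ]
```

Call:
{"fn": "apply_moves", "kwargs": {
  "moves": [
    [[0,0,0.1],[0,0,0],0.5],
    [[0,0,0.15],[0,0,0],0.5],
    [[0,0,0.2],[0,0,0],0.5],
    [[0,0,0.25],[0,0,0],0.5],
    [[0,0,0.3],[0,0,0],0.5],
    [[0,0,0.3],[0,0,0],0.5],
    [[0,0,0.3],[0,0,0],0.5],
    [[0,0,0.3],[0,0,0],0.5],
    [[0,0,0.3],[0,0,0],0.5],
    [[0,0,0.3],[0,0,0],0.5]
  ]
}}

```text
time: 13.98
tool_pos: [0.4997, -0.0601, 0.0528]
ee_rot: [3.142, -0.0, -0.225]
wrist_force: [-1.8, 0.2, 1.8]
width: 0.0617
```

```bash
python3 mv.py set 0 0 .3 0
```

```text
[ 0.4998 -0.0602  0.053  -0.225 ]
```

Call:
{"fn": "apply_moves", "kwargs": {
  "moves": [
    [[0,0,0],[0,0,0],0.7],
    [[0,0,0],[0,0,0],0.85],
    [[0,0,0],[0,0,0],1],
    [[0,0,0],[0,0,0],1],
    [[0,0,0],[0,0,0],1],
    [[0,0,-1],[0,0,0],1],
    [[0,0,-3],[0,0,0],1],
    [[0,0,-6],[0,0,0],1],
    [[0,0,-10],[0,0,0],1],
    [[0,0,-14],[0,0,0],1]
  ]
}}

```text
time: 14.82
tool_pos: [0.4988, -0.0599, 0.1939]
ee_rot: [3.142, 0.002, -0.225]
wrist_force: [1.3, 0.1, 0.5]
width: 0.0937
```

Call:
{"fn": "apply_moves", "kwargs": {
  "moves": [
    [[0,0,0],[0,0,-0.12],1],
    [[0,0,0],[0,0,-0.24],1],
    [[0,0,0],[0,0,-0.36],1],
    [[0,0,0],[0,0,-0.48],1],
    [[0,0,0],[0,0,-0.6],1],
    [[0,0,0],[0,0,-0.72],1],
    [[0,0,0],[0,0,-0.84],1],
    [[0,0,0],[0,0,-0.96],1],
    [[0,0,0],[0,0,-1.08],1],
    [[0,0,0],[0,0,-1.2],1]
  ]
}}

```text
time: 15.65
tool_pos: [0.4997, -0.0601, 0.1934]
ee_rot: [3.141, -0.0, 0.981]
wrist_force: [-0.1, 0.9, -0.1]
width: 0.0938
```

Call:
{"fn": "apply_moves", "kwargs": {
  "moves": [
    [[0,0,0],[0,0,-0.12],1],
    [[0,0,0],[0,0,-0.24],1],
    [[0,0,0],[0,0,-0.37],1],
    [[0,0,0],[0,0,-0.37],1],
    [[0,0,0],[0,0,-0.37],1],
    [[0,0,0],[0,0,-0.37],1],
    [[0,0,0],[0,0,-0.37],1],
    [[0,0,0],[0,0,-0.37],1],
    [[0,0,0],[0,0,-0.37],1],
    [[0,0,0],[0,0,-0.37],1]
  ]
}}

```text
time: 16.48
tool_pos: [0.4996, -0.0601, 0.1925]
ee_rot: [-3.142, 0.0, 1.344]
wrist_force: [0.1, -0.5, -0.4]
width: 0.0942
```

```bash
python3 mv.py set 0 0 -14 -1.57
python3 - <<'E'
from h import *
import json
o=robot.get_obs(); print({k:np.round(o[k],4) for k in ['time','tool_pos','ee_rot','width','wrist_force','joint_positions']})
c=optics.get_calibration('wrist'); snap('wrist','w7.png')
json.dump({k:np.ravel(v).tolist() if np.ndim(v) else float(v) for k,v in c.items()},open('w7.json','w'))
E
```

```text
[ 0.4998 -0.0602  0.193   1.345 ]
{'time': np.float64(16.4833), 'tool_pos': array([ 0.4996, -0.0601,  0.1925]), 'ee_rot': array([-3.1415e+00,  1.0000e-04,  1.3443e+00]), 'width': np.float64(0.0942), 'wrist_force': array([ 0.0581, -0.4962, -0.3604]), 'joint_positions': array([-2.323e-01, -1.040e-02,  1.525e+00, -1.000e-04,  1.627e+00,
       -5.800e-03])}
```

View pics/w7.png

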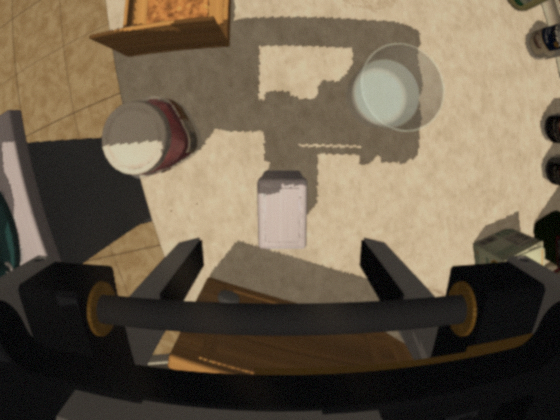

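Run:
```python
from h import *
import json
im=cv2.imread('pics/w7.png')[160:260,235:330]; cv2.imwrite('pics/w7c.png',cv2.resize(im,None,fx=6,fy=6,interpolation=cv2.INTER_CUBIC))
```

```text
(no output)
```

View pics/w7c.png

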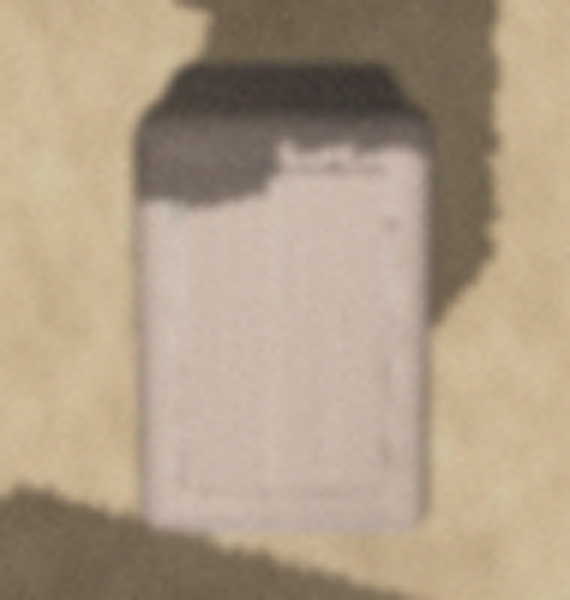

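Run:
```python
from h import *
import json
from mv import *
c=json.load(open('w7.json'))
ang=lambda q:np.arctan2(q[1],q[0])
P=[onz('wrist',(235+u/6-.4,160+v/6-.4),.084,c) for u,v in [(137,120),(430,117),(425,530),(145,530)]]
m=np.mean(P,0); print(m.round(4),[round(np.linalg.norm(P[i]-P[i-3]),4) for i in range(4)])
print('x ang',ang(P[1]-P[0]),ang(P[2]-P[3]),'y',ang(P[0]-P[3])-np.pi/2,ang(P[1]-P[2])-np.pi/2)
# bay: jar, divider precise from wrist view
print(delta(m[0],m[1],.055,1.345))
```

```text
[ 0.4992 -0.0601  0.084 ] [np.float64(0.0415), np.float64(0.0617), np.float64(0.0417), np.float64(0.0612)]
x ang -0.21667895927949005 -0.22738678991478978 y -0.22483735454768672 -0.22121238734663362
([-0.01, -0.06, 13.8], -0.0)
```

Call:
{"fn": "apply_moves", "kwargs": {
  "moves": [
    [[0,0,2],[0,0,0],1],
    [[0,0,4.5],[0,0,0],1],
    [[0,0,7],[0,0,0],1],
    [[0,0,9.5],[0,0,0],1],
    [[0,0,11.5],[0,0,0],1],
    [[0,0,13],[0,0,0],1],
    [[0,0,13.8],[0,0,0],1],
    [[0,0,13.8],[0,0,0],1],
    [[0,0,13.8],[0,0,0],1],
    [[0,0,13.8],[0,0,0],1]
  ]
}}

```text
time: 17.37
tool_pos: [0.5006, -0.0603, 0.0558]
ee_rot: [3.139, 0.0, 1.345]
wrist_force: [0.1, -0.3, 0.3]
width: 0.0939
```

Call:
{"fn": "apply_moves", "kwargs": {
  "moves": [
    [[0,0,0],[0,0,0],0.8],
    [[0,0,0],[0,0,0],0.65],
    [[0,0,0],[0,0,0],0.5],
    [[0,0,0],[0,0,0],0.4],
    [[0,0,0],[0,0,0],0.3],
    [[0,0,0],[0,0,0],0.3],
    [[0,0,0],[0,0,0],0.3],
    [[0,0,0],[0,0,0],0.3],
    [[0,0,0],[0,0,0],0.3],
    [[0,0,0],[0,0,0],0.3]
  ]
}}

```text
time: 18.2
tool_pos: [0.4996, -0.0601, 0.0544]
ee_rot: [3.142, 0.0, 1.345]
wrist_force: [-0.6, 0.4, -0.0]
width: 0.0414
```

```bash
python3 mv.py set 0 0 13.8 0; python3 mv.py .4295 .1698 .21 1.345;  python3 - <<'E'
from h import *
import json
o=robot.get_obs(); print({k:np.round(o[k],4) for k in ['time','tool_pos','ee_rot','width','wrist_force']})
E
```

```text
[ 0.4998 -0.0602  0.055   1.345 ]
[0.4998490319640145, -0.06018156603608882, 0.05499999999999994, 1.3449999999999998] ([20.84, -12.01, -15.5], -0.0)
{'time': np.float64(18.2), 'tool_pos': array([ 0.4996, -0.0601,  0.0544]), 'ee_rot': array([3.1415e+00, 1.0000e-04, 1.3448e+00]), 'width': np.float64(0.0414), 'wrist_force': array([-0.6419,  0.4114, -0.0192])}
```

Call:
{"fn": "apply_moves", "kwargs": {
  "moves": [
    [[0,0,-2],[0,0,0],0.3],
    [[0,0,-5],[0,0,0],0.3],
    [[0,0,-8],[0,0,0],0.3],
    [[1.5,-1.2,-11],[0,0,0],0.3],
    [[4.5,-3.6,-14],[0,0,0],0.3],
    [[7.5,-6,-15.5],[0,0,0],0.3],
    [[10.5,-8.4,-15.5],[0,0,0],0.3],
    [[13.5,-10.8,-15.5],[0,0,0],0.3],
    [[15,-12,-15.5],[0,0,0],0.3],
    [[15,-12,-15.5],[0,0,0],0.3]
  ]
}}

```text
time: 19.03
tool_pos: [0.4142, 0.1161, 0.2094]
ee_rot: [-3.14, -0.001, 1.35]
wrist_force: [0.1, -0.3, -1.9]
width: 0.0414
```

Call:
{"fn": "apply_moves", "kwargs": {
  "moves": [
    [[0,0,0],[0,0,0],0.3],
    [[0,0,0],[0,0,0],0.3],
    [[0,0,0],[0,0,0],0.3],
    [[0,0,0],[0,0,0],0.3],
    [[0,0,0],[0,0,0],0.3],
    [[0,0,0],[0,0,0],0.3],
    [[0,0,0],[0,0,0],0.3],
    [[0,0,0],[0,0,0],0.3],
    [[0,0,0],[0,0,0],0.3],
    [[0,0,0],[0,0,0],0.3]
  ]
}}

```text
time: 19.87
tool_pos: [0.4163, 0.113, 0.2095]
ee_rot: [3.142, 0.0, 1.345]
wrist_force: [0.0, 0.9, -1.3]
width: 0.0419
```

```bash
python3 mv.py set 15 -12 -15.5 0
python3 - <<'E'
from h import *
import json
o=robot.get_obs(); print({k:np.round(o[k],4) for k in ['time','tool_pos','ee_rot','width','wrist_force','joint_positions']})
c=optics.get_calibration('wrist'); snap('wrist','w8.png')
json.dump({k:np.ravel(v).tolist() if np.ndim(v) else float(v) for k,v in c.items()},open('w8.json','w'))
im=cv2.imread('pics/w8.png')[40:280,180:440]; cv2.imwrite('pics/w8c.png',cv2.resize(im,None,fx=3,fy=2.5,interpolation=cv2.INTER_CUBIC))
E
```

```text
[0.4165 0.1129 0.21   1.345 ]
{'time': np.float64(19.8667), 'tool_pos': array([0.4163, 0.113 , 0.2095]), 'ee_rot': array([3.1415e+00, 1.0000e-04, 1.3447e+00]), 'width': np.float64(0.0419), 'wrist_force': array([ 0.0306,  0.9074, -1.2592]), 'joint_positions': array([ 1.3350e-01, -1.7900e-01,  1.6459e+00, -1.0000e-04,  1.6747e+00,
        3.5950e-01])}
```

View pics/w8.png

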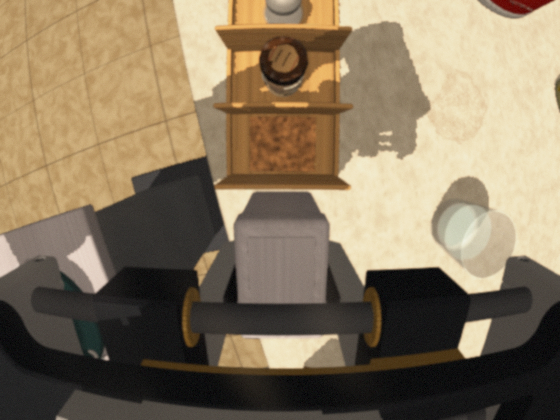

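Run:
```python
import cv2
im=cv2.imread('pics/w8.png')[85:205,200:365]; cv2.imwrite('pics/w8d.png',cv2.resize(im,None,fx=4.8,fy=4.8,interpolation=cv2.INTER_CUBIC))
```

```text
(no output)
```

View pics/w8d.png

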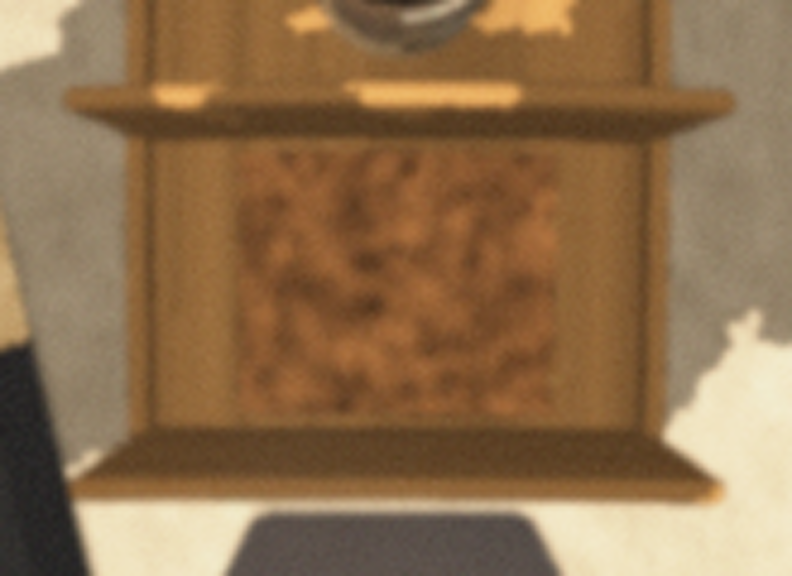

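Run:
```python
from h import *
import json
from mv import delta
c=json.load(open('w8.json'))
ang=lambda q:np.arctan2(q[1],q[0])
g=lambda u,v,z:onz('wrist',(200+u/4.8-.4,85+v/4.8-.4),z,c)
P=[g(u,v,.008) for u,v in [(240,150),(555,152),(552,414),(243,414)]]
m=np.mean(P,0); print('pad',m.round(4),[round(np.linalg.norm(P[i]-P[i-3]),4) for i in range(4)], ang(P[1]-P[0]),ang(P[2]-P[3]))
U=[g(68,99,.09),g(735,101,.09)]; L=[g(72,490,.09),g(722,491,.09)]
print('div',np.array(U).round(4),np.array(L).round(4),np.linalg.norm(U[1]-U[0]),np.linalg.norm(L[1]-L[0]),ang(U[1]-U[0]),ang(L[1]-L[0]))
M=(sum(U)+sum(L))/4; print('bay mid',M.round(4),'sep',np.linalg.norm(sum(U)-sum(L))/2)
F=[g(134,430,.02),g(660,430,.02),g(668,140,.02),g(130,140,.02)]; print('lips mid',np.mean(F,0).round(4))
```

```text
pad [0.43   0.1706 0.008 ] [np.float64(0.0733), np.float64(0.0619), np.float64(0.073), np.float64(0.0624)] -0.23243808419885995 -0.2264240998435726
div [[0.3793 0.2196 0.09  ]
 [0.4979 0.1921 0.09  ]] [[0.3622 0.1489 0.09  ]
 [0.4807 0.1214 0.09  ]] 0.12181386234421687 0.12156725838171767 -0.22836877922923554 -0.2281260721950557
bay mid [0.43   0.1705 0.09  ] sep 0.07275676202014822
lips mid [0.4301 0.1707 0.02  ]
```

```bash
python3 mv.py .4301 .1706 .165 1.343
```

```text
[0.41647747796805457, 0.11287675934671018, 0.20999999999999994, 1.3449999999999998] ([5.93, 0.04, 4.5], 0.002)
```

Call:
{"fn": "apply_moves", "kwargs": {
  "moves": [
    [[1.2,0.04,0],[0,0,0.002],0.3],
    [[2.4,0.04,0],[0,0,0.002],0.3],
    [[3.6,0.04,0],[0,0,0.002],0.3],
    [[4.8,0.04,0],[0,0,0.002],0.3],
    [[5.93,0.04,1],[0,0,0.002],0.3],
    [[5.93,0.04,2.5],[0,0,0.002],0.3],
    [[5.93,0.04,4],[0,0,0.002],0.3],
    [[5.93,0.04,4.5],[0,0,0.002],0.3],
    [[5.93,0.04,4.5],[0,0,0.002],0.3],
    [[5.93,0.04,4.5],[0,0,0.002],0.3]
  ]
}}

```text
time: 20.75
tool_pos: [0.4298, 0.1709, 0.1642]
ee_rot: [-3.141, 0.0, 1.343]
wrist_force: [-0.3, -0.0, -2.5]
width: 0.0419
```

```bash
python3 mv.py set 5.93 .04 4.5 .002
python3 - <<'E'
from h import *
import json
o=robot.get_obs(); print({k:np.round(o[k],4) for k in ['time','tool_pos','ee_rot','width','wrist_force','joint_positions']})
snap('wrist','w9.png'); snap('side','sd9.png')
a=cv2.imread('pics/sd9.png')[180:340,180:340]; cv2.imwrite('pics/sd9c.png',cv2.resize(a,None,fx=3.7,fy=3.7,interpolation=cv2.INTER_CUBIC))
E
```

```text
[0.4301 0.1706 0.165  1.343 ]
{'time': np.float64(20.75), 'tool_pos': array([0.4298, 0.1709, 0.1642]), 'ee_rot': array([-3.141e+00,  5.000e-04,  1.343e+00]), 'width': np.float64(0.0419), 'wrist_force': array([-0.3397, -0.0116, -2.4654]), 'joint_positions': array([ 2.5580e-01, -9.1000e-02,  1.6583e+00, -1.0000e-04,  1.5751e+00,
        4.8360e-01])}
```

View pics/w9.png

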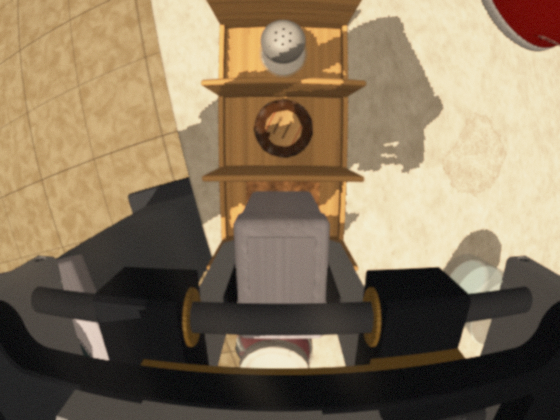

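View pics/sd9c.png

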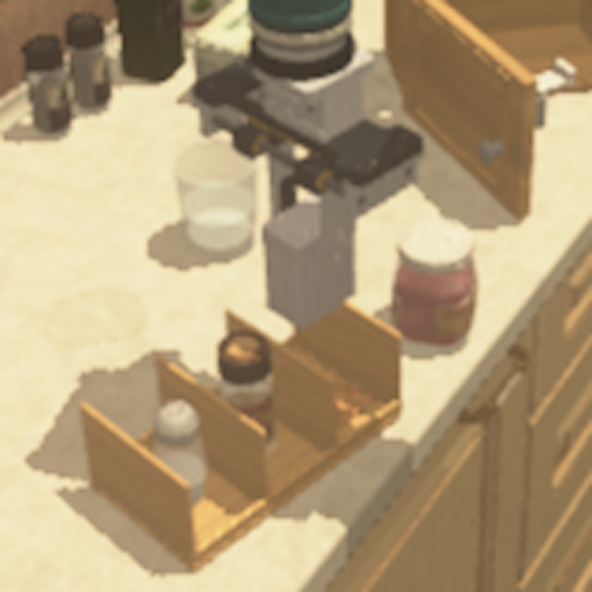

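Run:
```python
from h import *
o=robot.get_obs(); R=Rn.from_euler('xyz',o['ee_rot']).as_matrix(); p=o['tool_pos']
for q in [(.031,-.021,-.0296),(.031,.021,-.0296),(.031,-.021,.0544),(.031,.021,.0544)]: print(q,proj('wrist',p+R@q)[0].round(1))
im=cv2.imread('pics/w9.png')[165:260,220:345]; cv2.imwrite('pics/w9c.png',cv2.resize(im,None,fx=6,fy=6,interpolation=cv2.INTER_CUBIC))
```

```text
(0.031, -0.021, -0.0296) [235.1 220.1]
(0.031, 0.021, -0.0296) [331.7 220. ]
(0.031, -0.021, 0.0544) [252.  189.1]
(0.031, 0.021, 0.0544) [313.2 189. ]
```

View pics/w9c.png

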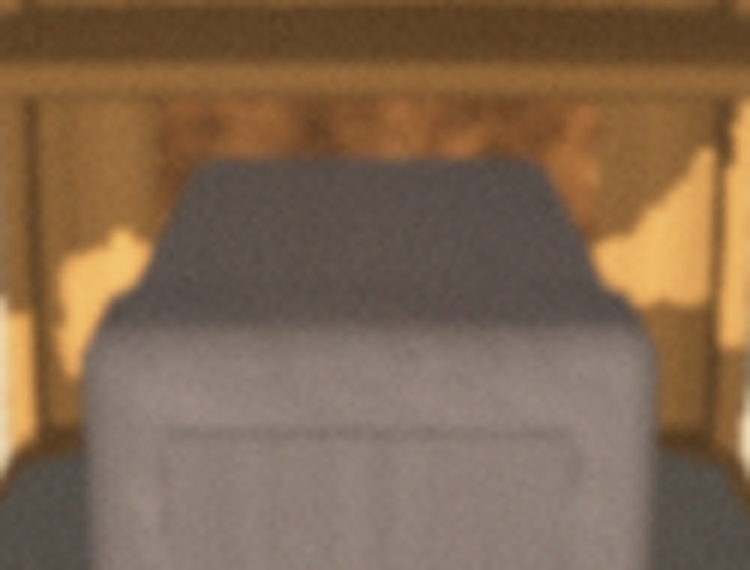

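Call:
{"fn": "apply_moves", "kwargs": {
  "moves": [
    [[0.05,0.03,0.6],[0,0,0],0.3],
    [[0.05,0.03,1.2],[0,0,0],0.3],
    [[0.05,0.03,1.8],[0,0,0],0.3],
    [[0.05,0.03,2.4],[0,0,0],0.3],
    [[0.05,0.03,3],[0,0,0],0.3],
    [[0.05,0.03,3.6],[0,0,0],0.3],
    [[0.05,0.03,4.2],[0,0,0],0.3],
    [[0.05,0.03,4.8],[0,0,0],0.3],
    [[0.05,0.03,5],[0,0,0],0.3],
    [[0.05,0.03,5],[0,0,0],0.3]
  ]
}}

```text
time: 21.68
tool_pos: [0.4298, 0.171, 0.1135]
ee_rot: [-3.14, 0.001, 1.343]
wrist_force: [0.3, 0.3, -3.1]
width: 0.0418
```

```bash
python3 mv.py set .05 .03 5 0
python3 - <<'E'
from h import *
o=robot.get_obs(); print({k:np.round(o[k],4) for k in ['time','tool_pos','ee_rot','width','wrist_force','wrist_torque']})
snap('wrist','w10.png'); snap('side','sd10.png')
a=cv2.imread('pics/sd10.png')[180:340,180:340]; cv2.imwrite('pics/sd10c.png',cv2.resize(a,None,fx=3.7,fy=3.7,interpolation=cv2.INTER_CUBIC))
E
```

```text
[0.4305 0.171  0.115  1.343 ]
{'time': np.float64(21.6833), 'tool_pos': array([0.4298, 0.171 , 0.1135]), 'ee_rot': array([-3.1401e+00,  8.0000e-04,  1.3428e+00]), 'width': np.float64(0.0418), 'wrist_force': array([ 0.34  ,  0.2944, -3.0884]), 'wrist_torque': array([ 0.0273, -0.0964,  0.0133])}
```

View pics/sd10c.png

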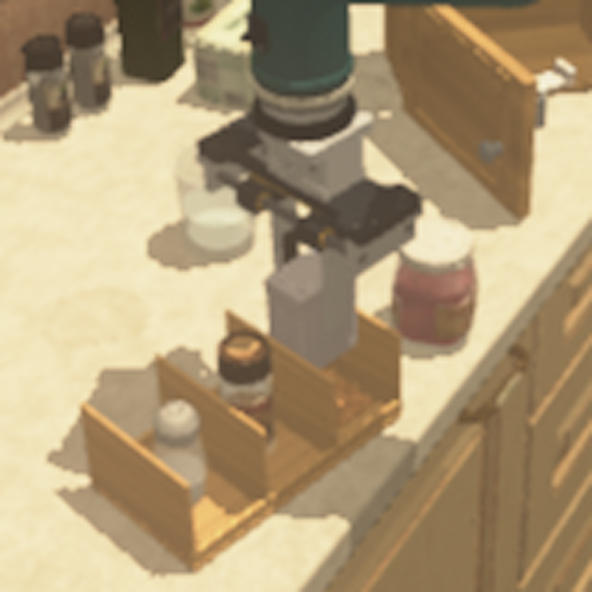

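View pics/w10.png

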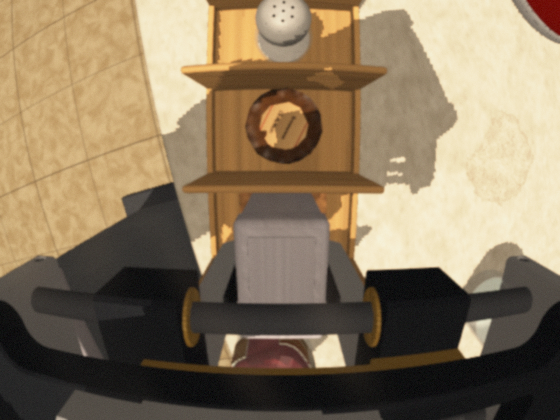

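Call:
{"fn": "apply_moves", "kwargs": {
  "moves": [
    [[0,0,0.5],[0,0,0],0.3],
    [[0,0,1.1],[0,0,0],0.3],
    [[0,0,1.7],[0,0,0],0.3],
    [[0,0,2.3],[0,0,0],0.3],
    [[0,0,2.9],[0,0,0],0.3],
    [[0,0,3.5],[0,0,0],0.3],
    [[0,0,4.1],[0,0,0],0.3],
    [[0,0,4.5],[0,0,0],0.3],
    [[0,0,4.7],[0,0,0],0.3],
    [[0,0,4.7],[0,0,0],0.3]
  ]
}}

```text
time: 22.62
tool_pos: [0.43, 0.171, 0.0668]
ee_rot: [-3.141, 0.001, 1.343]
wrist_force: [-0.0, -0.4, -1.6]
width: 0.0417
```

Call:
{"fn": "apply_moves", "kwargs": {
  "moves": [
    [[0,0,0.1],[0,0,0],0.3],
    [[0,0,0.2],[0,0,0],0.3],
    [[0,0,0.3],[0,0,0],0.3],
    [[0,0,0.4],[0,0,0],0.3],
    [[0,0,0.4],[0,0,0],0.3],
    [[0,0,0.45],[0,0,0],0.3],
    [[0,0,0.45],[0,0,0],0.3],
    [[0,0,0.5],[0,0,0],0.3],
    [[0,0,0.5],[0,0,0],0.3],
    [[0,0,0.5],[0,0,0],0.3]
  ]
}}

```text
time: 23.45
tool_pos: [0.4303, 0.1711, 0.0624]
ee_rot: [3.142, 0.0, 1.343]
wrist_force: [0.6, 1.1, -2.1]
width: 0.0414
```

```bash
python3 mv.py set 0 0 5.2 0
python3 - <<'E'
from h import *
o=robot.get_obs(); print({k:np.round(o[k],4) for k in ['time','tool_pos','ee_rot','width','wrist_force','wrist_torque']})
E
```

```text
[0.4305 0.171  0.063  1.343 ]
{'time': np.float64(23.45), 'tool_pos': array([0.4303, 0.1711, 0.0624]), 'ee_rot': array([3.1416e+00, 1.0000e-04, 1.3428e+00]), 'width': np.float64(0.0414), 'wrist_force': array([ 0.6039,  1.0629, -2.0542]), 'wrist_torque': array([ 0.0014, -0.0418, -0.0084])}
```

Not yet clearly touching; down another 2 mm gently.

Call:
{"fn": "apply_moves", "kwargs": {
  "moves": [
    [[0,0,0.05],[0,0,0],0.3],
    [[0,0,0.1],[0,0,0],0.3],
    [[0,0,0.15],[0,0,0],0.3],
    [[0,0,0.15],[0,0,0],0.3],
    [[0,0,0.15],[0,0,0],0.3],
    [[0,0,0.15],[0,0,0],0.3],
    [[0,0,0.15],[0,0,0],0.3],
    [[0,0,0.15],[0,0,0],0.3],
    [[0,0,0.15],[0,0,0],0.3],
    [[0,0,0.15],[0,0,0],0.3]
  ]
}}

```text
time: 24.28
tool_pos: [0.4304, 0.1711, 0.0624]
ee_rot: [3.141, -0.0, 1.343]
wrist_force: [-3.7, -1.2, 6.3]
width: 0.0418
```

```bash
python3 mv.py set 0 0 .15 0
python3 - <<'E'
from h import *
o=robot.get_obs(); print({k:np.round(o[k],4) for k in ['time','tool_pos','ee_rot','width','wrist_force','wrist_torque']})
E
```

```text
[0.4305 0.171  0.0615 1.343 ]
{'time': np.float64(24.2833), 'tool_pos': array([0.4304, 0.1711, 0.0624]), 'ee_rot': array([ 3.1412e+00, -1.0000e-04,  1.3429e+00]), 'width': np.float64(0.0418), 'wrist_force': array([-3.6931, -1.1943,  6.2966]), 'wrist_torque': array([-0.1889,  0.7561, -0.0056])}
```

Call:
{"fn": "apply_moves", "kwargs": {
  "moves": [
    [[0,0,-0.05],[0,0,0],0.45],
    [[0,0,-0.05],[0,0,0],0.55],
    [[0,0,-0.05],[0,0,0],0.65],
    [[0,0,-0.05],[0,0,0],0.7],
    [[0,0,-0.05],[0,0,0],0.7],
    [[0,0,-0.05],[0,0,0],0.7],
    [[0,0,-1],[0,0,0],0.7],
    [[0,0,-3],[0,0,0],0.7],
    [[0,0,-6],[0,0,0],0.7],
    [[0,0,-9],[0,0,0],0.7]
  ]
}}

```text
time: 25.12
tool_pos: [0.4296, 0.1709, 0.1517]
ee_rot: [-3.14, 0.001, 1.343]
wrist_force: [1.7, 0.4, 0.7]
width: 0.0657
```

Call:
{"fn": "apply_moves", "kwargs": {
  "moves": [
    [[-2,0,-3],[0,0,0],0.7],
    [[-4,0,-6],[0,0,0],0.7],
    [[-6,0,-8],[0,0,0],0.7],
    [[-6,0,-8],[0,0,0],0.7],
    [[-6,0,-8],[0,0,0],0.7],
    [[-6,0,-8],[0,0,0],0.7],
    [[-6,0,-8],[0,0,0],0.7],
    [[-6,0,-8],[0,0,0],0.7],
    [[-6,0,-8],[0,0,0],0.7],
    [[-6,0,-8],[0,0,0],0.7]
  ]
}}

```text
time: 25.95
tool_pos: [0.4164, 0.113, 0.2299]
ee_rot: [-3.14, 0.001, 1.344]
wrist_force: [-0.9, -0.7, -0.4]
width: 0.066
```

```bash
python3 mv.py set -6 0 -17 0
python3 - <<'E'
from h import *
import json
o=robot.get_obs(); print({k:np.round(o[k],4) for k in ['time','tool_pos','ee_rot','width','wrist_force']})
c=optics.get_calibration('wrist'); snap('wrist','w11.png')
json.dump({k:np.ravel(v).tolist() if np.ndim(v) else float(v) for k,v in c.items()},open('w11.json','w'))
im=cv2.imread('pics/w11.png')[60:240,180:400]; cv2.imwrite('pics/w11c.png',cv2.resize(im,None,fx=3.3,fy=3.3,interpolation=cv2.INTER_CUBIC))
snap('side','sd11.png'); snap('top','tp11.png')
a=cv2.imread('pics/sd11.png')[140:340,180:400]; cv2.imwrite('pics/sd11c.png',cv2.resize(a,None,fx=3,fy=3,interpolation=cv2.INTER_CUBIC))
E
```

```text
[0.417  0.1126 0.2315 1.343 ]
{'time': np.float64(25.95), 'tool_pos': array([0.4164, 0.113 , 0.2299]), 'ee_rot': array([-3.1396e+00,  7.0000e-04,  1.3436e+00]), 'width': np.float64(0.066), 'wrist_force': array([-0.9417, -0.6947, -0.3542])}
```

View pics/w11c.png

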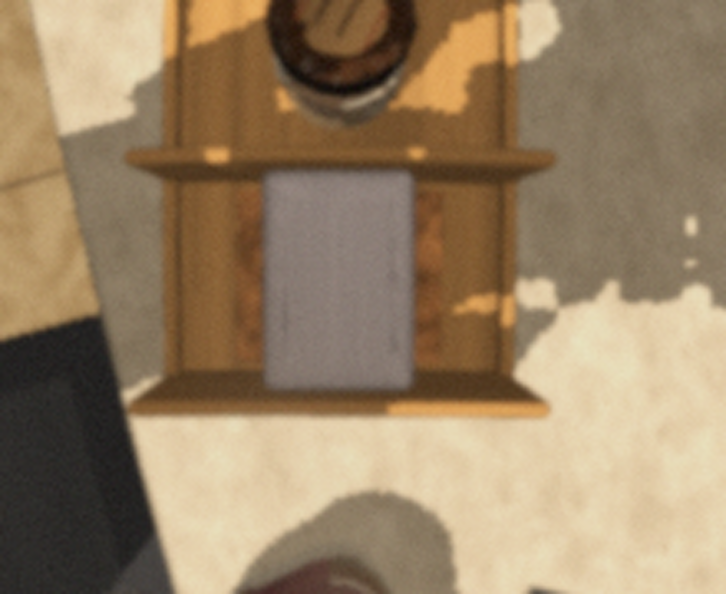

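View pics/sd11c.png

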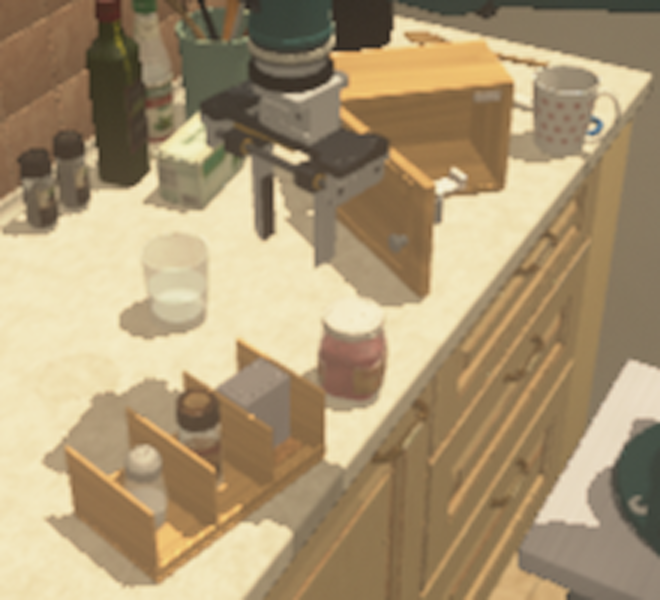

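Run:
```python
from h import *
import json
c=json.load(open('w11.json'))
ang=lambda q:np.arctan2(q[1],q[0])
g=lambda u,v,z:onz('wrist',(180+u/3.3-.4,60+v/3.3-.4),z,c)
P=[g(u,v,.092) for u,v in [(264,170),(414,170),(413,389),(264,390)]]
m=np.mean(P,0); print(m.round(4),[round(np.linalg.norm(P[i]-P[i-3]),4) for i in range(4)],ang(P[1]-P[0]),ang(P[2]-P[3]))
U=[g(126,158,.09),g(555,158,.09)]; L=[g(130,409,.09),g(550,409,.09)]
M=(sum(U)+sum(L))/4; print(M.round(4),np.linalg.norm(sum(U)-sum(L))/2, ang(U[1]-U[0]),ang(L[1]-L[0]))
yaw=-.228; e=(m-M)[:2]; print('x,y err in rack', e@[np.cos(yaw),np.sin(yaw)], e@[-np.sin(yaw),np.cos(yaw)])
```

```text
[0.4296 0.171  0.092 ] [np.float64(0.0419), np.float64(0.0622), np.float64(0.0424), np.float64(0.0625)] -0.2272719494417634 -0.2206187866726161
[0.4299 0.1705 0.09  ] 0.07270052157219539 -0.22695271508491166 -0.22731085411397914
x,y err in rack -0.00046011818240589814 0.0004108894488854624
```

View pics/tp11.png

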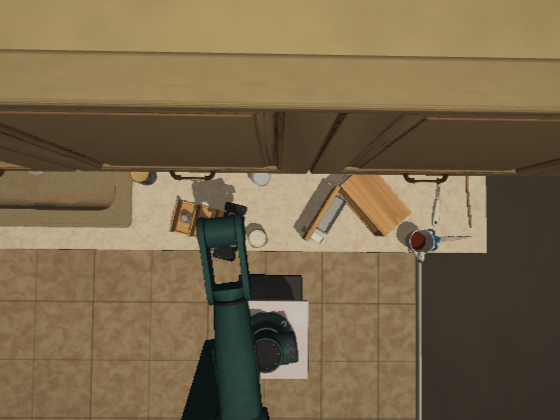

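```bash
python3 -c "
from h import *
o=robot.get_obs(); print(o['time'],np.abs(o['qvel']).max()); print(job.close_job())"
```

```text
26.1 0.004884908812133104
the job is handed in; nothing more can be done
None
```

I handed the job in at 26.1 s of the 67 s allowed, and I saw no failed or conflicting checks.

- **Door:** I pinched its top edge with one finger in the gap, which kept the tongue pressed. I then swung it to about 1.3 rad and let go. In the last pictures it is still open.
- **Tin:** I took it from the door rack by its ends and stood it on the worktop. After letting go, I took it again by its 42 mm sides and lowered it into the empty bay. The force reading showed it resting on the pad before I opened the fingers.
- **Last checks:**
  - The tin stands upright, its long side across the bay.
  - Its centre measures within about 0.5 mm of the bay centre, and its angle is within about 0.01 rad.
  - The shaker, spice jar, jam jar, tumbler and mug look unmoved. The bean can is partly hidden in the top view but looked the same.
  - The gripper is clear of everything.

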